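Clear the die bed, re-hang the guard gate and re-arm the press guard

ROBOT

A 7-joint arm with a two-finger parallel gripper is mounted at the origin on the work surface. World frame = base frame: x ahead of the robot, y to its left, z up, the work surface at z = 0. Lengths are in m, angles in rad, forces in N, time in s.
With the tool pointing down it reaches from about 0.35 to 0.9 m from the base axis. Payload 8.1 kg.
Tool frame: the origin (TCP) lies on the mounting face of the last link; the fingertips stand 173 mm ahead of it and the grasp point (between the pads) lies 155 mm ahead of it; z points along the fingers, y is the direction in which the jaws open and shut (so a half turn about z gives the same grasp; the last joint's range is limited). The gripper opens to 85 mm and grips with 20 to 120 N. Pads are 22 mm wide; open, the fingers measure 114 mm over their backs; the gripper's body (76 mm by 85 mm) begins 54 mm behind the grasp point. The pads swing forward as they close: fully open they stand 13 mm farther back than shut.
Start: joints at [-1.208, 0.434, 0.025, 1.573, -0.012, 1.134, -0.075], TCP at [0.281, 0.558, 0.405] pointing down, gripper open.
Joint ranges: [-2.62, 2.62], [-0.44, 2.09], [-1.27, 1.32], [0.08, 2.57], [-1.32, 4.46], [0.12, 2], [-2.74, 2.74]. Speed limits (rad/s): [2.22, 2.22, 3.01, 3.01, 3.14, 3.14, 3.14].

INTERFACE

Orientations are given as a unit quaternion [w, x, y, z].
In Python, from plant import ctrl gives the robot as it stands. The module is installed in compiled form; this text tells all that it offers.
- The arm moves only by the shell command python3 -m crank 'ROWS' [FORCE]. ROWS is JSON, one flat list of numbers, 7 for each row, row after row: the turn, a rotation vector about the tool's x, y, z in units of 0.1 rad (1.0 is 0.1 rad), then the shift along the tool's x, y, z in units of 30 mm (1.0 is 30 mm), then the closure, from -1 (fully open) to 1 (shut), so that 0 is half open. In form: [rx, ry, rz, tx, ty, tz, hand, rx, ry, rz, tx, ty, tz, hand, ...]. A call has 1 to 5 rows; each row shifts and turns the commanded pose from where the row before left it, along the tool's axes as they then stand; what a row does not reach is not made up. A row lasts 1/8 s, in which the tool goes at most 62.5 mm and 10.7 degrees, less where a joint would pass 70% of its speed; a pose out of reach is approached as far as the arm can. A call with a number of a shift or a turn outside -1 to 1 is refused whole. A call with a gripper value outside its range is refused whole. The fingers move at their own pace and stop on an object; FORCE is the grip in N (left out, the last holds). Time passes only in rows, so rows that do not move let the fingers close. It gives the time, the measured TCP pose, the force and the opening at its end, in the units of the state.
- ctrl.get_obs(): the state, without advancing time (a new reading comes with each control period).
- ctrl.get_image(name): name is "scene" or "top"; returns the picture (400x640x3 uint8, blue, green, red); there is no depth.
- ctrl.camera_model(name): a dict with "fx", "fy", "cx", "cy" (pixels), "view" (4x4, takes a point from world to camera coordinates). Camera axes: x right, y down, z forward; pixel columns grow to the right and rows downward; lengths in m; the calibration is good to about 2 mm. A picture is of the moment at which its call begins. camera_model takes no time and is no camera call.
- ctrl.job_done(): hands the job in, once; it reports no verdict.
The state is a dict: "t": time; "joint_positions": joint angles; "qvel": joint speeds; "joint_efforts": joint torques, N m; "ee_pos": TCP position; "tcp_rot": TCP orientation; "wrist_force": force on the tool from outside, world axes, zero at the start; "torque": the same for the moment, N m; "finger_gap": finger opening in m.
Only numpy, scipy, OpenCV 4.12 (cv2) and the standard library are available. Lean on these libraries where they do the work, as an engineer would, in place of code of your own. Each camera call takes 0.05 s, during which the arm holds its last target.

TASK

First clear everything left lying on the grey die bed: brass washers go into the white tray, red clamp bars into the blue tray. Then lift the yellow guard gate up and off its two parking hooks and lower it onto both pintle pins of the blue hinge post, fully down and shut straight across the front of the bed. Last, press the green reset button right down; do not let the gate fall over, and leave the oil bottle, grease jar and wrench where they are.

Things in the scene. Friction and masses are not known exactly. Their poses are not given: they have to be found in the camera images.
- station: Fixed die station; origin at bench level; x from the robot side to the rear, y left (yaw varies). Grey bed, top 30 mm high, x -85..165, y -140..180 mm. Dark die block x 113..159, y -105..65, studs to 72 mm high. Blue hinge post at x -45, y 164 (22 x 18, top at 155 mm). The shut gate stands along y at x -45, y -110..142, lower edge 2 mm above the bed: a washer lying there blocks it.
- pin_low (a point): Foot of the lower pintle pin, 47 mm above the bench, on a ledge (22 mm wide in x) that reaches 45 mm from the hinge post to the station's -y. Pin 8 mm thick, 20 mm tall, round tip. Axes as the station.
- pin_top (a point): Foot of the upper pin, 132 mm above the bench, right over the lower one and like it; its ledge is 8 mm thick (underside at 124 mm). So the gate must come in level from the front (station -x), held 24 to 48 mm above its final height, the lower knuckle passing between the lower pin's tip and the upper ledge; then straight down.
- stand: Fixed parking stand; origin at bench level, axes as for the station (own yaw). Hooks at y -60 and +60 mm: 8 mm rods, upper side 135 mm high, running to -x from uprights (front face x +17, top 136 mm) to an upturned tip at x -18, top 147 mm high. To free the gate lift it 15 to 28 mm, then move it 40 mm or more to the stand's -x.
- gate: Yellow framed gate, about 0.35 kg, hanging on the stand, axes as the stand's. Origin: middle of its lower edge. 220 mm along y, 10 thick (x), 125 high; slot z 65..105, y -95..95 takes the hooks. Two knuckles (rings, 24 mm outside, 14 mm bore, 18 high) at y +130, undersides at z 15 and 100. Loose on the pins, it may sag until its far lower corner rests on the bed.
- gate_grip (a point): Centre of the upper part of the black upright grip on top of the gate, 150 mm above the gate's lower edge, over its balance point. The grip is 14 mm thick (gate x), 44 mm wide (gate y), and reaches from z 125 to 166 mm of the gate. Axes as the gate.
- eye_low (a point): Centre of the lower knuckle's underside; lies on pin_low (within the play) when the gate is down.
- eye_top (a point): Centre of the upper knuckle's underside; lies on pin_top (within the play) when the gate is down.
- washer_tray: Fixed white tray for the washers, outside 165 (x) x 145 (y) x 35 mm high, walls 4 mm, floor about 4 mm thick. Origin at bench level under its centre.
- clamp_tray: Fixed blue tray for the clamp bars, same size and origin as the white one. The two trays change places between starts.
- reset_button (a joint): Travel of the green button, 0 = up, 0.006 m = right down (about 5 N; springs back).
- reset_button_top (a point): Centre of the top of the green button (36 mm across) on its grey box (75 x 75 x 40 mm) on the bench; pressed straight down.
- oil_bottle: Yellow oil bottle, 52 mm across, 130 mm high, a bystander; origin under its centre.
- grease_jar: White jar with a black cap, 60 mm across, 60 mm high, a bystander; origin under its centre.
- wrench: Steel wrench lying on the bench, a bystander.
- hooks (a point): Point midway between the two hooks, on the level of their upper side (135 mm), on the stand's centre line; the gate's middle plane hangs about here.
- washer1: Thick brass washer, 36 mm across, 18 mm hole, 14 mm high, loose, lying flat; origin: centre of its underside. May be absent.
- washer2: Thick brass washer, 36 mm across, 18 mm hole, 14 mm high, loose, lying flat; origin: centre of its underside. May be absent.
- washer3: Thick brass washer, 36 mm across, 18 mm hole, 14 mm high, loose, lying flat; origin: centre of its underside. May be absent.
- washer4: Thick brass washer, 36 mm across, 18 mm hole, 14 mm high, loose, lying flat; origin: centre of its underside. May be absent.
- clamp1: Red steel clamp bar 24 (own x) x 60 (own y) x 14 mm high with a slot marking, loose, lying flat; origin: centre of its underside. May be absent.
- clamp2: Red steel clamp bar 24 (own x) x 60 (own y) x 14 mm high with a slot marking, loose, lying flat; origin: centre of its underside. May be absent.
Not all that is in view belongs to the job. What is shaped like the washer2 but orange or purple is not meant.

How it is judged:
On the way, in this order (a step that is already met when the one before it is completed fails the run):
1. everything left on the bed lies in its tray (x of washer1 in the frame of washer_tray between -0.078 and 0.078 m and y of washer1 in the frame of washer_tray between -0.068 and 0.068 m and z of washer1 in the frame of washer_tray between -0.005 and 0.035 m and linear speed of each of washer1, washer2, washer3, washer4, clamp1, clamp2 below 0.05 m/s and contact force between each of washer1, washer2, washer3, washer4, clamp1, clamp2 and the fingers below 0.1 N and x of washer2 in the frame of washer_tray between -0.078 and 0.078 m and y of washer2 in the frame of washer_tray between -0.068 and 0.068 m and z of washer2 in the frame of washer_tray between -0.005 and 0.035 m and x of washer3 in the frame of washer_tray between -0.078 and 0.078 m and y of washer3 in the frame of washer_tray between -0.068 and 0.068 m and z of washer3 in the frame of washer_tray between -0.005 and 0.035 m and x of washer4 in the frame of washer_tray between -0.078 and 0.078 m and y of washer4 in the frame of washer_tray between -0.068 and 0.068 m and z of washer4 in the frame of washer_tray between -0.005 and 0.035 m and x of clamp1 in the frame of clamp_tray between -0.078 and 0.078 m and y of clamp1 in the frame of clamp_tray between -0.068 and 0.068 m and z of clamp1 in the frame of clamp_tray between -0.005 and 0.035 m and x of clamp2 in the frame of clamp_tray between -0.078 and 0.078 m and y of clamp2 in the frame of clamp_tray between -0.068 and 0.068 m and z of clamp2 in the frame of clamp_tray between -0.005 and 0.035 m), for 0.2 s.
2. the gate has been lifted off the parking hooks and is clear of them (horizontal distance between gate_grip and hooks above 0.05 m), for 0.1 s.
3. the gate hangs on both pins, fully down, shut across the bed and let go (distance between eye_low and pin_low below 0.008 m and distance between eye_top and pin_top below 0.008 m and angle between the x axis of gate and the x axis of station, either way round below 0.17 rad and angle between gate's own z axis and vertical below 0.1 rad and contact force between gate and the fingers below 0.1 N and linear speed of gate below 0.03 m/s), for 0.3 s.
4. the reset button is pressed right down (value of joint reset_button above 0.0045 m), for 0.05 s.
At the end, for the whole second after the job is handed in: Every washer lies in the white tray and every clamp bar in the blue tray, at rest; both knuckle undersides are within 8 mm of the feet of their pins, the gate is upright (0.1 rad), in line with the bed's front (0.17 rad), at rest and let go; the button was pressed at least 4.5 mm after that (all of step 1 and all of step 3); the robot touches nothing.
It fails at once if the oil bottle, the grease jar or the wrench is moved more than 30 mm (distance of any of oil_bottle, grease_jar, wrench from where it was at the start of the episode above 0.03 m).
It fails at once if the gate falls over (angle between gate's own z axis and vertical above 0.7 rad).
Of washer1, washer2, washer3, washer4, clamp1, clamp2 only 4 to 6 are there at a start; the rules pass over those that are not, and their reading is None.
At some moment in a run one of washer1, washer2, washer3, washer4, clamp1, clamp2 may be knocked a few centimetres aside while the robot is not near it.
It also fails if it takes over 208 s, if anything falls off the work surface, if the arm or the gripper's body presses on something with over 40 N, if the wrist force passes 120 N, or if a joint passes its speed limit or range.

## Working session

There is one attempt and no reset: what is moved stays moved. The work goes in short steps, Python scripts to look and compute and a shell command to move; the robot and the scene stay as the last step left them, time stands still between calls to the robot, and variables do not carry over. Pictures are saved under pics/ and viewed, and the job is handed in when it is done.

```bash
mkdir -p pics; ls
python3 - <<'E'
from plant import ctrl
import cv2
o=ctrl.get_obs();print({k:v for k,v in o.items()})
for n in("scene","top"):
    m=ctrl.camera_model(n);print(n,m)
    cv2.imwrite(f"pics/{n}0.png",ctrl.get_image(n))
E
```

```text
pics
{'t': 0.0, 'joint_positions': array([-1.2076228 ,  0.43526661,  0.02494701,  1.57411079, -0.01162213,
        1.13401978, -0.07508187]), 'qvel': array([ 0.00092252,  0.0012398 , -0.00133444,  0.0007536 ,  0.00120501,
       -0.00097012, -0.00169494]), 'joint_efforts': array([-9.50551475e-04, -6.70459414e+01,  1.02477260e+00, -3.16208947e+01,
        1.55735988e-02,  1.25666618e-02,  8.22631510e-07]), 'ee_pos': array([0.28060327, 0.55820271, 0.40389304]), 'tcp_rot': array([-1.32774541e-04,  2.30805548e-01,  9.72999543e-01, -8.19118350e-04]), 'wrist_force': array([ 0.15751222,  0.69671335, -0.90339787]), 'torque': array([-0.03653671,  0.00924358, -0.04901981]), 'finger_gap': 0.08539216062715083}
scene {'fx': 468.90183375329593, 'fy': 468.90183375329593, 'cx': 323.52976343513984, 'cy': 201.4922042114677, 'view': array([[ 0.87824389,  0.47767244, -0.02273127, -0.46199927],
       [ 0.30995601, -0.60479186, -0.73358986, -0.09436037],
       [-0.36416334,  0.63722512, -0.6792122 ,  1.34432472],
       [ 0.        ,  0.        ,  0.        ,  1.        ]])}
top {'fx': 381.4877992414472, 'fy': 381.4877992414472, 'cx': 315.3207314833466, 'cy': 194.9107193399291, 'view': array([[ 0.01247731, -0.99917951,  0.0385309 , -0.05307479],
       [-0.99709752, -0.01532716, -0.07457623,  0.55121609],
       [ 0.07510561, -0.03748855, -0.99647065,  1.07577222],
       [ 0.        ,  0.        ,  0.        ,  1.        ]])}
```

View pics/scene0.png

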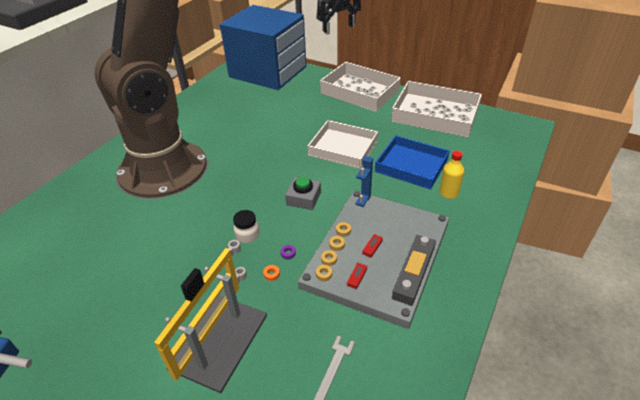

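View pics/top0.png

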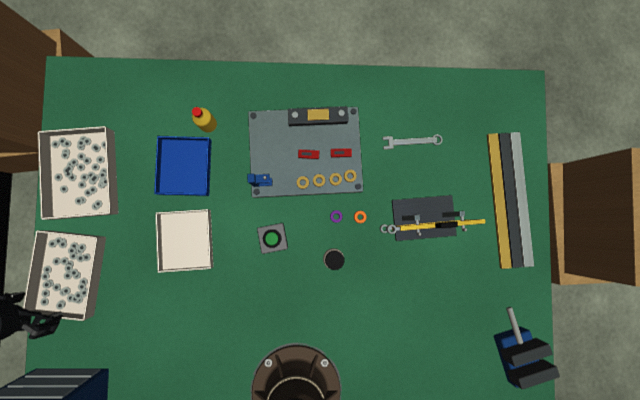

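```bash
cat > h.py <<'E'
from plant import ctrl
import numpy as np, cv2
from scipy.spatial.transform import Rotation as R
def cam(n):
    m=ctrl.camera_model(n);V=m["view"];K=np.array([[m["fx"],0,m["cx"]],[0,m["fy"],m["cy"]],[0,0,1.]])
    return K,V
def ray(n,u,v):
    K,V=cam(n);d=V[:3,:3].T@np.linalg.solve(K,[u,v,1.]);c=-V[:3,:3].T@V[:3,3]
    return c,d/np.linalg.norm(d)
def onz(n,u,v,z):
    c,d=ray(n,u,v);return c+d*(z-c[2])/d[2]
def proj(n,p):
    K,V=cam(n);q=K@(V[:3,:3]@np.asarray(p)+V[:3,3]);return q[:2]/q[2]
def tri(uv1,uv2):  # scene,top
    c1,d1=ray("scene",*uv1);c2,d2=ray("top",*uv2)
    A=np.stack([d1,-d2],1);s=np.linalg.lstsq(A,c2-c1,rcond=None)[0]
    a=c1+s[0]*d1;b=c2+s[1]*d2;return (a+b)/2,np.linalg.norm(a-b)
def blobs(img,lo,hi,amin=15):
    hsv=cv2.cvtColor(img,cv2.COLOR_BGR2HSV);m=cv2.inRange(hsv,np.array(lo),np.array(hi))
    n,l,s,c=cv2.connectedComponentsWithStats(m)
    return [(c[i],s[i],l==i) for i in range(1,n) if s[i][4]>=amin]
def zoom(n,x0,y0,x1,y1,f,name,img=None):
    im=ctrl.get_image(n) if img is None else img
    cv2.imwrite(name,cv2.resize(im[y0:y1,x0:x1],None,fx=f,fy=f,interpolation=cv2.INTER_CUBIC))
def pose():
    o=ctrl.get_obs();q=o["tcp_rot"];return o["ee_pos"],R.from_quat([q[1],q[2],q[3],q[0]]),o
def go(x,y,z,yaw=None,grasp=0.155):
    """needed motion in tool axes to bring the grasp point to x,y,z, jaw(y) axis along world yaw, straight down.
    prints turn (units .1rad, tool) and shift expressed in the CURRENT tool axes and in the final tool axes (units 30mm)"""
    p,r,o=pose();M=r.as_matrix()
    if yaw is None: yaw=np.arctan2(M[1,1],M[0,1])
    cand=[]
    for k in(0,np.pi):
        yy=yaw+k;yv=np.array([np.cos(yy),np.sin(yy),0]);zv=np.array([0,0,-1.]);xv=np.cross(yv,zv)
        T=R.from_matrix(np.stack([xv,yv,zv],1));rv=(r.inv()*T).as_rotvec();cand.append((np.linalg.norm(rv),rv,T))
    _,rv,T=min(cand,key=lambda c:c[0])
    tgt=np.array([x,y,z+grasp]);d=tgt-p
    print("t %.2f"%o["t"],"tcp",p.round(4),"q7 %.2f"%o["joint_positions"][6],"gap %.4f"%o["finger_gap"],"F",o["wrist_force"].round(1))
    print(" turn",(rv/.1).round(2)," shift now-axes",(r.inv().apply(d)/.03).round(2)," final-axes",(T.inv().apply(d)/.03).round(2))
E
python3 - <<'E'
from h import *
s=cv2.imread("pics/scene0.png");t=cv2.imread("pics/top0.png")
zoom("",240,80,380,270,4,"pics/z1.png",t[:,:]) if 0 else None
zoom("top",240,90,380,210,5,"pics/z1.png",t)
zoom("top",370,180,500,250,6,"pics/z2.png",t)
zoom("scene",280,140,460,330,3,"pics/z3.png",s)
zoom("scene",140,220,280,390,3,"pics/z4.png",s)
for n,lo,hi,z in(("brass",(15,80,100),(28,255,255),.044),("red",(0,150,80),(8,255,255),.044),("red2",(172,150,80),(180,255,255),.044),("green",(45,150,80),(75,255,255),.05),("blue",(100,120,60),(125,255,255),.035)):
    for c,st,m in blobs(t,lo,hi): print(n,c.round(1),st,onz("top",*c,z).round(4))
E
```

```text
brass [54.6 38.7] [ 41  29  21  27 235] [0.9819 0.6992 0.044 ]
brass [204.2 118.7] [192 107  24  23 257] [0.7614 0.2727 0.044 ]
brass [317.7 114.1] [307 109  22  12 238] [ 0.7824 -0.0485  0.044 ]
brass [499.4 200.9] [ 488  133   24  136 1334] [ 0.5412 -0.573   0.044 ]
brass [636.1 209.5] [631 148   9 139 899] [ 0.522  -0.9773  0.044 ]
brass [ 14.  153.8] [  0 152  36   5  92] [0.6509 0.7877 0.044 ]
brass [563.6 228.7] [ 550  163   61  122 1357] [ 0.4638 -0.7591  0.044 ]
brass [349.8 175.4] [344 170  13  12  97] [ 0.6073 -0.1418  0.044 ]
brass [335.1 178.8] [329 173  13  13 100] [ 0.5967 -0.1     0.044 ]
brass [318.6 180. ] [313 174  12  13 100] [ 0.5926 -0.0533  0.044 ]
brass [302.4 182. ] [297 176  12  13  99] [ 0.5862 -0.0075  0.044 ]
brass [469.6 221.6] [451 219  34   7 135] [ 0.4806 -0.4851  0.044 ]
brass [416.9 226.1] [400 222  35   9 211] [ 0.4662 -0.3334  0.044 ]
red [196.2 111.1] [192 107  10  10  72] [0.7829 0.2959 0.044 ]
red [341.4 152.6] [331 149  21   8 136] [ 0.6723 -0.1173  0.044 ]
red [308.5 154.1] [298 150  21   9 131] [ 0.6661 -0.0238  0.044 ]
green [271.3 238.2] [265 232  13  13 129] [0.4278 0.0759 0.05  ]
blue [182.3 165.9] [ 154  136   55   60 2904] [0.6271 0.3313 0.035 ]
blue [259.9 179.3] [248 174  24  12 222] [0.5928 0.1129 0.035 ]
blue [526.1 335.9] [521 331  11  11  88] [ 0.1609 -0.6455  0.035 ]
blue [508.7 341.4] [501 335  16  13 141] [ 0.1457 -0.595   0.035 ]
blue [520.9 364.5] [509 359  30  10  63] [ 0.0826 -0.6283  0.035 ]
```

View pics/z1.png

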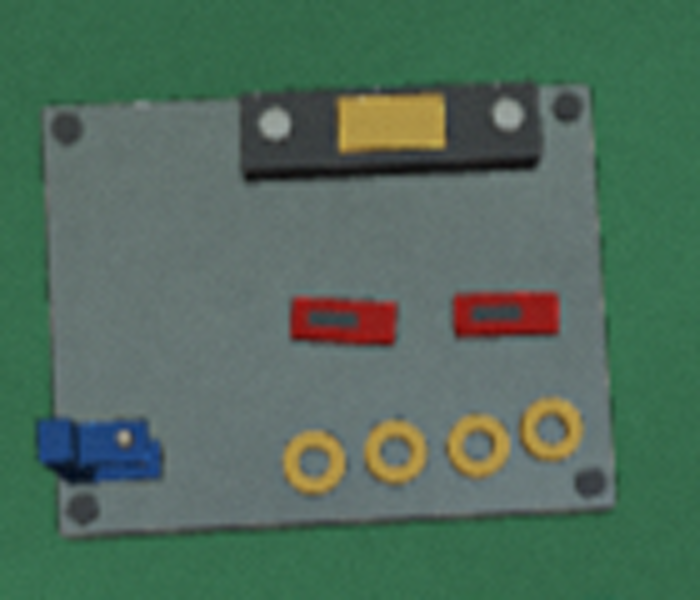

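View pics/z2.png

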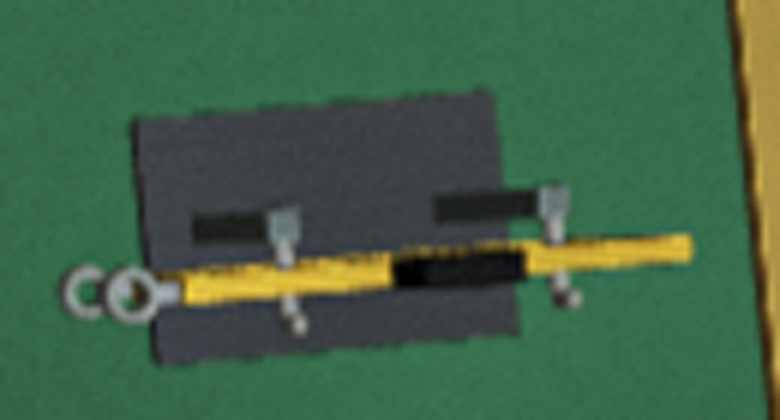

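View pics/z3.png

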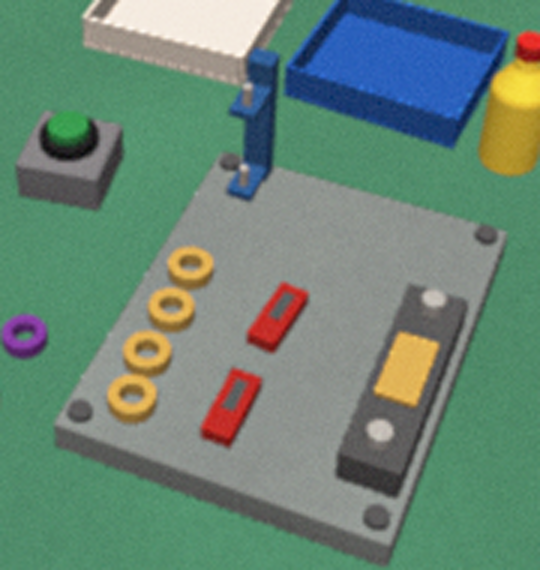

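View pics/z4.png

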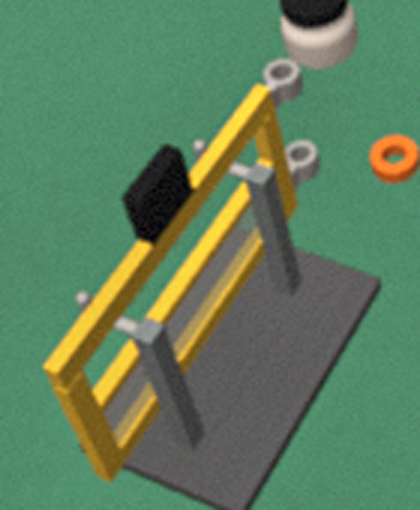

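Run:
```python
from h import *
t=cv2.imread("pics/top0.png");s=cv2.imread("pics/scene0.png")
hsv=cv2.cvtColor(t,cv2.COLOR_BGR2HSV)
# bed: non-green inside ROI
roi=np.zeros(t.shape[:2],np.uint8);roi[98:206,240:372]=255
g=cv2.inRange(hsv,(40,90,30),(90,255,255))
m=cv2.bitwise_and(cv2.bitwise_not(g),roi);m=cv2.morphologyEx(m,cv2.MORPH_OPEN,np.ones((3,3)))
cs=max(cv2.findContours(m,cv2.RETR_EXTERNAL,cv2.CHAIN_APPROX_NONE)[0],key=cv2.contourArea)
# approx quad
a=cv2.approxPolyDP(cv2.convexHull(cs),5,True)[:,0];print(a.tolist())
for u,v in a:print((u,v),onz("top",u,v,.03).round(4))
# trays
for nm,x0,y0,x1,y1 in(("white",150,203,220,280),("blue",148,128,218,202)):
    roi[:]=0;roi[y0:y1,x0:x1]=255
    m=cv2.bitwise_and(cv2.bitwise_not(g),roi);m=cv2.morphologyEx(m,cv2.MORPH_OPEN,np.ones((3,3)))
    cs=max(cv2.findContours(m,cv2.RETR_EXTERNAL,cv2.CHAIN_APPROX_NONE)[0],key=cv2.contourArea)
    P=np.array([onz("top",*c,.035)[:2] for c in cs[:,0]],np.float32);r=cv2.minAreaRect(P);print(nm,r)
# red angle
for c,st,mm in blobs(t,(0,150,80),(8,255,255),100):
    ys,xs=np.nonzero(mm);P=np.array([onz("top",a,b,.044)[:2] for a,b in zip(xs,ys)]);C=np.cov((P-P.mean(0)).T);w,v=np.linalg.eigh(C);print(P.mean(0),np.degrees(np.arctan2(v[1,1],v[0,1])))
# scene-based washers
for n,lo,hi in(("brass",(15,80,100),(28,255,255)),("red",(0,150,80),(8,255,255)),("green",(45,150,80),(75,255,255))):
    for c,st,mm in blobs(s,lo,hi,60):
        if 280<c[0]<460 and 100<c[1]<330: print(n,c.round(1),st[4],onz("scene",*c,.044 if n!="green" else .05).round(4))
```

```text
[[357, 107], [362, 191], [252, 197], [248, 111]]
(np.int32(357), np.int32(107)) [ 0.8103 -0.1635  0.03  ]
(np.int32(362), np.int32(191)) [ 0.5646 -0.179   0.03  ]
(np.int32(252), np.int32(197)) [0.5426 0.1345 0.03  ]
(np.int32(248), np.int32(111)) [0.7908 0.1521 0.03  ]
white ((0.41943880915641785, 0.31943345069885254), (0.16810479760169983, 0.15521354973316193), 4.511706829071045)
blue ((0.6292511820793152, 0.3307737112045288), (0.15361450612545013, 0.1672613024711609), 89.54273986816406)
[ 0.67225855 -0.11726242] 91.63606274942568
[ 0.66610005 -0.02379213] 87.45706276167753
brass [451.4 178.9] 691 [0.7552 0.2742 0.044 ]
brass [332.5 251.2] 757 [ 0.5969 -0.0862  0.044 ]
brass [415.2 262.6] 370 [ 0.7705 -0.0329  0.044 ]
red [456.5 154.7] 70 [0.7362 0.3805 0.044 ]
red [371.7 246. ] 186 [ 0.6676 -0.0321  0.044 ]
red [356.3 275.9] 219 [ 0.6735 -0.1241  0.044 ]
green [302.3 182.1] 112 [0.4207 0.0816 0.05  ]
```

```bash
python3 -m crank '[0,0,1,0,0,0,-1, 0,0,1,0,0,0,-1, 0,0,1,0,0,0,-1, 0,0,1,0,0,0,-1, 0,0,1,0,0,0,-1]' 60; python3 -m crank '[0,0,1,0,0,0,-1, 0,0,1,0,0,0,-1, 0,0,1,0,0,0,-1, 0,0,1,0,0,0,-1, 0,0,1,0,0,0,-1]'
python3 - <<'E'
from h import *
go(.5862,-.0075,.15,.07)
E
```

```text
t: 0.72
ee_pos: [0.2807, 0.5583, 0.4042]
tcp_rot: [0.0, 0.466, 0.885, -0.0]
wrist_force: [-0.1, 0.5, 0.5]
finger_gap: 0.0857
t: 1.35
ee_pos: [0.2806, 0.5583, 0.4042]
tcp_rot: [0.0, 0.67, 0.742, -0.0]
wrist_force: [-0.0, -0.4, -0.7]
finger_gap: 0.0857
t 1.35 tcp [0.2806 0.5583 0.4042] q7 -0.98 gap 0.0857 F [-0.  -0.4 -0.7]
 turn [-0.    0.01  0.32]  shift now-axes [-19.79   8.22   3.32]  final-axes [-19.53   8.84   3.31]
```

```bash
A='-1,0.45,0.16'; python3 -m crank '[0,0,0.32,-1,0.45,0,-1, 0,0,0,-1,0.45,0,-1, 0,0,0,-1,0.45,0,-1, 0,0,0,-1,0.45,0,-1, 0,0,0,-1,0.45,0,-1]'; python3 -m crank '[0,0,0,-1,0.45,0,-1, 0,0,0,-1,0.45,0,-1, 0,0,0,-1,0.45,0,-1, 0,0,0,-1,0.45,0,-1, 0,0,0,-1,0.45,0,-1]'; python3 -m crank '[0,0,0,-1,0.45,0.2,-1, 0,0,0,-1,0.45,0.2,-1, 0,0,0,-1,0.45,0.2,-1, 0,0,0,-1,0.45,0.2,-1, 0,0,0,-1,0.45,0.2,-1]';python3 -m crank '[0,0,0,-1,0.45,0.5,-1, 0,0,0,-1,0.45,0.5,-1, 0,0,0,-1,0.45,0.5,-1, 0,0,0,-1,0.45,0.5,-1, 0,0,0,0,0,0.2,-1]'
python3 - <<'E'
from h import *
go(.5862,-.0075,.049,.07)
E
```

```text
t: 1.98
ee_pos: [0.3602, 0.4131, 0.4044]
tcp_rot: [0.0, 0.681, 0.732, -0.0]
wrist_force: [-0.9, 0.1, -0.1]
finger_gap: 0.0851
t: 2.6
ee_pos: [0.4384, 0.2685, 0.4045]
tcp_rot: [-0.0, 0.681, 0.732, -0.0]
wrist_force: [1.1, 0.5, -0.4]
finger_gap: 0.0854
t: 3.22
ee_pos: [0.5167, 0.124, 0.3743]
tcp_rot: [-0.0, 0.681, 0.732, -0.0]
wrist_force: [-0.1, -0.4, -0.1]
finger_gap: 0.0854
t: 3.85
ee_pos: [0.5793, 0.0063, 0.3076]
tcp_rot: [0.0, 0.682, 0.731, -0.001]
wrist_force: [0.0, 0.6, 0.4]
finger_gap: 0.0852
t 3.85 tcp [0.5793 0.0063 0.3076] q7 0.20 gap 0.0852 F [0.  0.6 0.4]
 turn [-0.01  0.02 -0.01]  shift now-axes [-0.47  0.2   3.45]  final-axes [-0.47  0.2   3.45]
```

```bash
python3 -m crank '[0,0,0,-0.47,0.2,1,-1, 0,0,0,0,0,0.6,-1, 0,0,0,0,0,0,-1]'
python3 - <<'E'
from h import *
go(.5862,-.0075,.049,.07)
im=ctrl.get_image("scene");zoom("scene",280,80,460,330,3,"pics/a1.png",im[:, :])
E
```

```text
t: 4.22
ee_pos: [0.5851, -0.0034, 0.2594]
tcp_rot: [-0.001, 0.681, 0.733, -0.001]
wrist_force: [1.1, -0.2, 0.9]
finger_gap: 0.0855
t 4.22 tcp [ 0.5851 -0.0034  0.2594] q7 0.26 gap 0.0855 F [ 1.1 -0.2  0.9]
 turn [-0.03 -0.01  0.04]  shift now-axes [-0.14  0.03  1.85]  final-axes [-0.14  0.03  1.85]
```

View pics/a1.png

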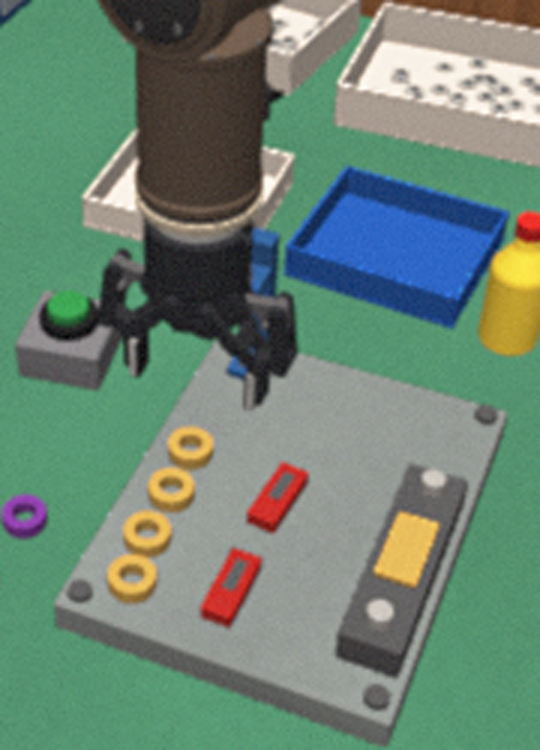

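```bash
python3 - <<'E'
from h import *
for z in(.1,.044): print(proj("scene",(.5851,-.0034,z)))
E
python3 -m crank '[0,0,0,-0.14,0.03,1,-1, 0,0,0,0,0,0.85,-1, 0,0,0,0,0,0,-1, 0,0,0,0,0,0,1, 0,0,0,0,0,0,1]'; python3 -m crank '[0,0,0,0,0,0,1, 0,0,0,0,0,0,1]'; python3 -c "
from h import *
go(.5862,-.0075,.049,.07)"
```

```text
[344.72384373 208.42618687]
[344.53348133 225.71077249]
t: 4.9
ee_pos: [0.5878, -0.0084, 0.2066]
tcp_rot: [0.001, 0.681, 0.733, 0.001]
wrist_force: [0.1, 0.1, -0.4]
finger_gap: 0.0518
t: 5.15
ee_pos: [0.5876, -0.0086, 0.2067]
tcp_rot: [0.0, 0.681, 0.732, 0.001]
wrist_force: [-2.9, 0.1, 11.6]
finger_gap: 0.033
t 5.15 tcp [ 0.5876 -0.0086  0.2067] q7 0.30 gap 0.0330 F [-2.9  0.1 11.6]
 turn [ 0.02 -0.01  0.03]  shift now-axes [ 0.04 -0.04  0.09]  final-axes [ 0.04 -0.04  0.09]
```

```bash
python3 -m crank '[0,0,0,0,0,0,1, 0,0,0,0,0,-1,1, 0,0,0,0,0,-1,1, 0,0,0,0,0,0,1]'; python3 -c "
from h import *
go(.445,.345,.05,.07)
zoom('scene',280,80,460,330,3,'pics/a2.png')"
```

```text
t: 5.65
ee_pos: [0.5881, -0.0088, 0.2677]
tcp_rot: [0.001, 0.681, 0.732, 0.002]
wrist_force: [0.5, 0.4, -1.4]
finger_gap: 0.0328
t 5.65 tcp [ 0.5881 -0.0088  0.2677] q7 0.26 gap 0.0328 F [ 0.5  0.4 -1.4]
 turn [ 0.05 -0.    0.03]  shift now-axes [12.11 -3.91  2.07]  final-axes [12.1  -3.93  2.09]
```

View pics/a2.png

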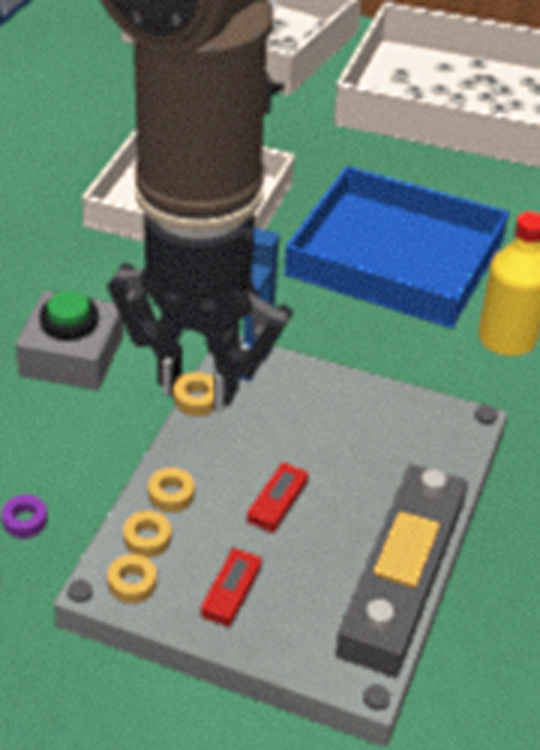

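```bash
python3 -m crank '[0,0,0,1,-1,-0.3,1, 0,0,0,1,-1,-0.3,1, 0,0,0,1,-1,0,1, 0,0,0,1,-0.7,0,1, 0,0,0,1,0,0,1]'; python3 -m crank '[0,0,0,1,0,0,1, 0,0,0,1,0,0,1, 0,0,0,1,0,0,1, 0,0,0,1,0,0,1, 0,0,0,1,0,0,1]';python3 -m crank '[0,0,0,1,0,0,1, 0,0,0,1,0,0,1, 0,0,0,0.3,0,1,1, 0,0,0,0,0,0,1]'; python3 -c "
from h import *
go(.45,.352,.04,.07)"
```

```text
t: 6.32
ee_pos: [0.4634, 0.1335, 0.2824]
tcp_rot: [-0.001, 0.681, 0.733, -0.001]
wrist_force: [0.3, 0.8, -0.6]
finger_gap: 0.0332
t: 6.95
ee_pos: [0.4541, 0.2833, 0.2822]
tcp_rot: [-0.0, 0.681, 0.732, -0.001]
wrist_force: [0.6, 0.5, -0.4]
finger_gap: 0.0328
t: 7.45
ee_pos: [0.4482, 0.3514, 0.2507]
tcp_rot: [-0.0, 0.68, 0.733, -0.003]
wrist_force: [-0.1, -0.4, -0.1]
finger_gap: 0.0333
t 7.45 tcp [0.4482 0.3514 0.2507] q7 -0.43 gap 0.0333 F [-0.1 -0.4 -0.1]
 turn [-0.04  0.03  0.04]  shift now-axes [0.02 0.07 1.85]  final-axes [0.02 0.06 1.86]
```

```bash
python3 -m crank '[0,0,0,0,0,1,1, 0,0,0,0,0,0.9,1, 0,0,0,0,0,0,1, 0,0,0,0,0,0,-0.1, 0,0,0,0,0,0,-0.1]';python3 -m crank '[0,0,0,0,0,0,-0.1, 0,0,0,0,0,-1,-0.1, 0,0,0,0,0,-1,-0.1, 0,0,0,0,0,-1,-0.5]'; python3 -c "
from h import *
go(.593,-.056,.051,.07)
zoom('scene',280,80,480,330,3,'pics/a3.png')"
```

```text
t: 8.07
ee_pos: [0.4502, 0.3515, 0.1977]
tcp_rot: [0.0, 0.681, 0.732, 0.001]
wrist_force: [-0.1, -0.3, 0.1]
finger_gap: 0.047
t: 8.57
ee_pos: [0.4496, 0.3513, 0.2876]
tcp_rot: [0.0, 0.681, 0.732, 0.0]
wrist_force: [-1.2, -0.2, -0.0]
finger_gap: 0.0629
t 8.57 tcp [0.4496 0.3513 0.2876] q7 -0.45 gap 0.0629 F [-1.2 -0.2 -0. ]
 turn [ 0.   -0.    0.03]  shift now-axes [-13.89   3.78   2.72]  final-axes [-13.88   3.82   2.72]
```

View pics/a3.png

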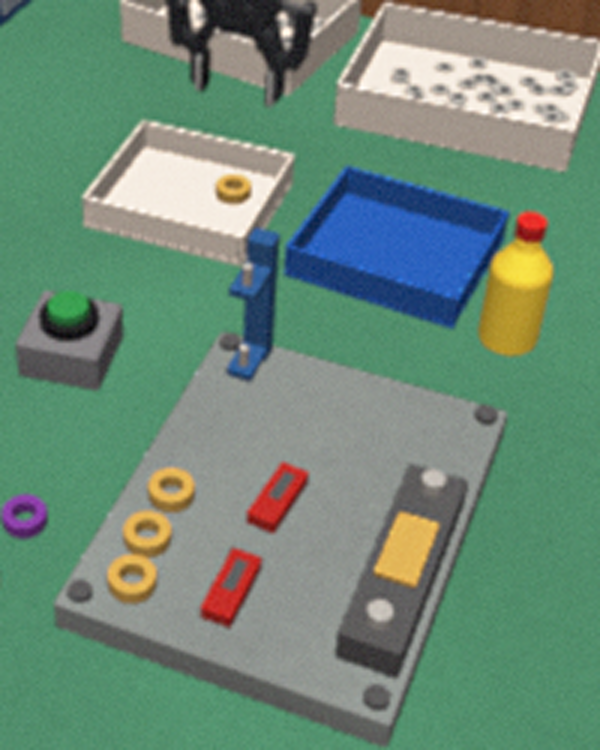

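```bash
python3 -m crank '[0,0,0,-1,0,0,-1, 0,0,0,-1,0,0,-1, 0,0,0,-1,0,0,-1, 0,0,0,-1,0,0,-1, 0,0,0,-1,0,0,-1]';python3 -m crank '[0,0,0,-1,0,0,-1, 0,0,0,-1,0,0,-1, 0,0,0,-1,0,0,-1, 0,0,0,-1,0.2,0,-1, 0,0,0,-1,0.6,0,-1]'; python3 -m crank '[0,0,0,-1,1,0,-1, 0,0,0,-1,1,0,-1, 0,0,0,-1,1,0,-1, 0,0,0,-0.9,0,0.6,-1, 0,0,0,0,0,0,-1]'; python3 -c "
from h import *
t=ctrl.get_image('top')
for c,st,m in blobs(t,(15,80,100),(28,255,255),60):
  if 250<c[0]<370 and 160<c[1]<200: print(c,st[4],onz('top',*c,.044))
go(.593,-.056,.051,.07)"
```

```text
t: 9.25
ee_pos: [0.4606, 0.2008, 0.2866]
tcp_rot: [0.0, 0.681, 0.732, 0.0]
wrist_force: [0.3, 0.4, 0.4]
finger_gap: 0.0853
t: 9.88
ee_pos: [0.4952, 0.053, 0.2866]
tcp_rot: [-0.0, 0.681, 0.733, 0.0]
wrist_force: [0.7, 0.5, -0.5]
finger_gap: 0.0852
t: 10.5
ee_pos: [0.5932, -0.059, 0.2674]
tcp_rot: [-0.0, 0.682, 0.731, -0.001]
wrist_force: [-1.1, -0.4, -0.1]
finger_gap: 0.0853
t 10.55 tcp [ 0.5934 -0.0572  0.2679] q7 0.35 gap 0.0856 F [-0.5  1.2  0.7]
 turn [-0.01  0.    0.01]  shift now-axes [ 0.04 -0.01  2.06]  final-axes [ 0.04 -0.01  2.06]
```

```bash
python3 -m crank '[0,0,0,0,0,1,-1, 0,0,0,0,0,1,-1, 0,0,0,0,0,0,-1, 0,0,0,0,0,0,1, 0,0,0,0,0,0,1]'; python3 -m crank '[0,0,0,0,0,0,1, 0,0,0,0,0,0,1, 0,0,0,0,0,0,1, 0,0,0,0,0,-1,1, 0,0,0,0,0,-1,1]'; python3 -c "
from h import *
zoom('scene',280,80,480,330,3,'pics/a4.png')
go(.39,.352,.045,.07)"
```

```text
t: 11.18
ee_pos: [0.5943, -0.056, 0.2097]
tcp_rot: [0.001, 0.681, 0.733, 0.001]
wrist_force: [0.1, -0.3, 0.4]
finger_gap: 0.0514
t: 11.8
ee_pos: [0.5935, -0.0563, 0.2692]
tcp_rot: [-0.0, 0.681, 0.732, -0.0]
wrist_force: [0.1, -0.2, -0.8]
finger_gap: 0.0327
t 11.85 tcp [ 0.5948 -0.0568  0.2731] q7 0.35 gap 0.0325 F [0.6 0.1 2.2]
 turn [0.05 0.   0.02]  shift now-axes [14.08 -5.84  2.4 ]  final-axes [14.07 -5.86  2.44]
```

View pics/a4.png

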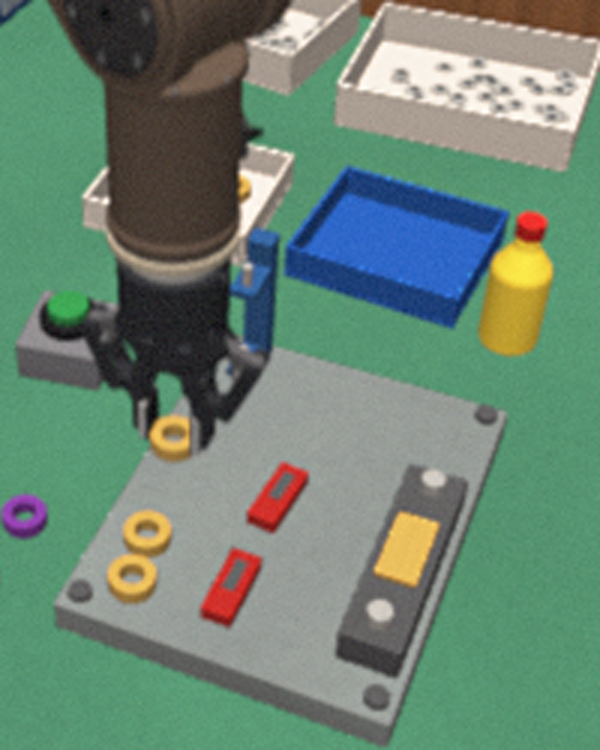

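```bash
python3 -m crank '[0,0,0,1,-1,-0.3,1, 0,0,0,1,-1,-0.2,1, 0,0,0,1,-1,0,1, 0,0,0,1,-1,0,1, 0,0,0,1,-0.9,0,1]'; python3 -m crank '[0,0,0,1,-0.5,0,1, 0,0,0,1,-0.5,0,1, 0,0,0,1,0,0,1, 0,0,0,1,0,0,1, 0,0,0,1,0,0,1]';python3 -m crank '[0,0,0,1,0,0,1, 0,0,0,1,0,0,1, 0,0,0,1,0,0,1, 0,0,0,1,0,1,1, 0,0,0,0,0,0,1]'; python3 -c "
from h import *
go(.39,.352,.043,.07)"
```

```text
t: 12.48
ee_pos: [0.435, 0.0833, 0.2835]
tcp_rot: [-0.0, 0.681, 0.732, 0.0]
wrist_force: [0.4, 0.8, -1.0]
finger_gap: 0.0321
t: 13.1
ee_pos: [0.3952, 0.231, 0.2836]
tcp_rot: [-0.0, 0.681, 0.732, 0.001]
wrist_force: [0.5, 0.4, -1.1]
finger_gap: 0.0322
t: 13.72
ee_pos: [0.3853, 0.3516, 0.2517]
tcp_rot: [-0.0, 0.68, 0.734, -0.001]
wrist_force: [0.3, -0.6, -0.7]
finger_gap: 0.0325
t 13.72 tcp [0.3853 0.3516 0.2517] q7 -0.51 gap 0.0325 F [ 0.3 -0.6 -0.7]
 turn [-0.02  0.01  0.06]  shift now-axes [0.   0.16 1.79]  final-axes [0.   0.16 1.79]
```

```bash
python3 -m crank '[0,0,0,0,0.1,1,1, 0,0,0,0,0,0.8,1, 0,0,0,0,0,0,1, 0,0,0,0,0,0,-0.1, 0,0,0,0,0,0,-0.1]';python3 -m crank '[0,0,0,0,0,0,-0.1, 0,0,0,0,0,-1,-0.1, 0,0,0,0,0,-1,-0.1, 0,0,0,-0.5,0,-1,-0.5, 0,0,0,-1,0,0,-1]'; python3 -c "
from h import *
zoom('scene',280,80,480,330,3,'pics/a5.png')
go(.5967,-.102,.049,.07)
"
```

```text
t: 14.35
ee_pos: [0.3901, 0.3501, 0.2005]
tcp_rot: [-0.0, 0.681, 0.732, 0.001]
wrist_force: [0.2, 0.4, -0.4]
finger_gap: 0.0466
t: 14.98
ee_pos: [0.3934, 0.306, 0.2917]
tcp_rot: [-0.0, 0.68, 0.733, 0.003]
wrist_force: [0.6, 1.3, -0.2]
finger_gap: 0.08
t 15.03 tcp [0.3935 0.3009 0.2906] q7 -0.47 gap 0.0852 F [-0.8 -5.5 -0.8]
 turn [0.01 0.   0.  ]  shift now-axes [-13.87   5.81   2.9 ]  final-axes [-13.87   5.82   2.89]
```

View pics/a5.png

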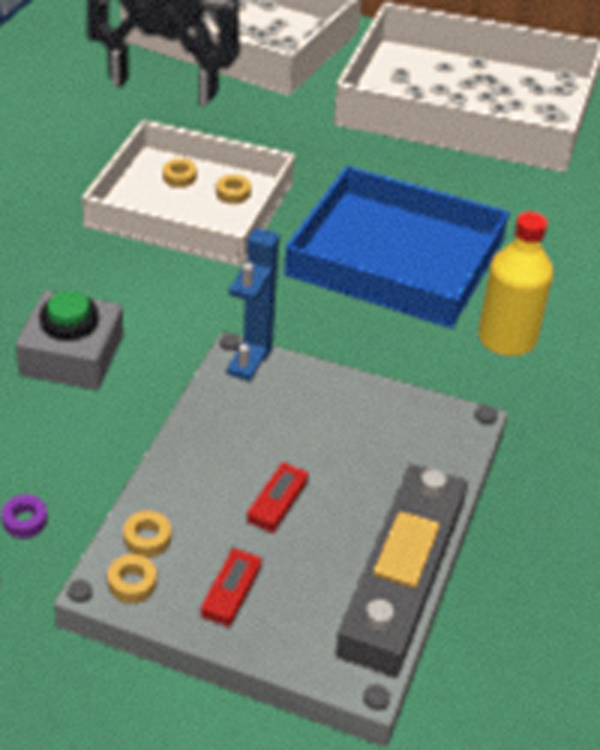

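```bash
python3 -m crank '[0,0,0,-1,0,0,-1, 0,0,0,-1,0,0,-1, 0,0,0,-1,0,0,-1, 0,0,0,-1,0,0,-1, 0,0,0,-1,0,0,-1]';python3 -m crank '[0,0,0,-1,0,0,-1, 0,0,0,-1,0.4,0,-1, 0,0,0,-1,0.8,0,-1, 0,0,0,-1,0.8,0,-1, 0,0,0,-1,0.8,0,-1]'; python3 -m crank '[0,0,0,-1,1,0,-1, 0,0,0,-1,1,0,-1, 0,0,0,-1,1,0.2,-1, 0,0,0,-0.9,0,0.6,-1, 0,0,0,0,0,0,-1]'; python3 -c "
from h import *
go(.5967,-.102,.049,.07)"
```

```text
t: 15.65
ee_pos: [0.4037, 0.1545, 0.2895]
tcp_rot: [0.0, 0.681, 0.732, 0.0]
wrist_force: [0.6, -0.1, -0.3]
finger_gap: 0.0855
t: 16.27
ee_pos: [0.4992, 0.0111, 0.2895]
tcp_rot: [0.0, 0.681, 0.732, 0.0]
wrist_force: [-0.4, 1.3, -0.0]
finger_gap: 0.0852
t: 16.9
ee_pos: [0.5961, -0.1007, 0.2642]
tcp_rot: [-0.0, 0.682, 0.731, -0.001]
wrist_force: [-1.1, 1.0, 0.2]
finger_gap: 0.0858
t 16.90 tcp [ 0.5961 -0.1007  0.2642] q7 0.44 gap 0.0858 F [-1.1  1.   0.2]
 turn [-0.02  0.01 -0.01]  shift now-axes [-0.04  0.02  2.01]  final-axes [-0.04  0.02  2.01]
```

```bash
python3 -m crank '[0,0,0,-0.03,0,1,-1, 0,0,0,0,0,0.95,-1, 0,0,0,0,0,0,-1, 0,0,0,0,0,0,1, 0,0,0,0,0,0,1]'; python3 -m crank '[0,0,0,0,0,0,1, 0,0,0,0,0,0,1, 0,0,0,0,0,0,1, 0,0,0,0,0,-1,1, 0,0,0,0,0,-1,1]'; python3 -c "
from h import *
zoom('scene',280,80,480,330,3,'pics/a6.png')
go(.45,.295,.043,.07)"
```

```text
t: 17.52
ee_pos: [0.5974, -0.0989, 0.2082]
tcp_rot: [0.001, 0.681, 0.733, 0.001]
wrist_force: [0.4, -0.4, -0.3]
finger_gap: 0.0516
t: 18.15
ee_pos: [0.5967, -0.099, 0.2676]
tcp_rot: [-0.0, 0.681, 0.732, -0.0]
wrist_force: [-0.0, -0.0, -0.5]
finger_gap: 0.0327
t 18.20 tcp [ 0.5979 -0.0996  0.2717] q7 0.44 gap 0.0329 F [ 1.7 -1.3  2.2]
 turn [0.05 0.01 0.02]  shift now-axes [13.48 -3.98  2.43]  final-axes [13.47 -4.    2.46]
```

View pics/a6.png

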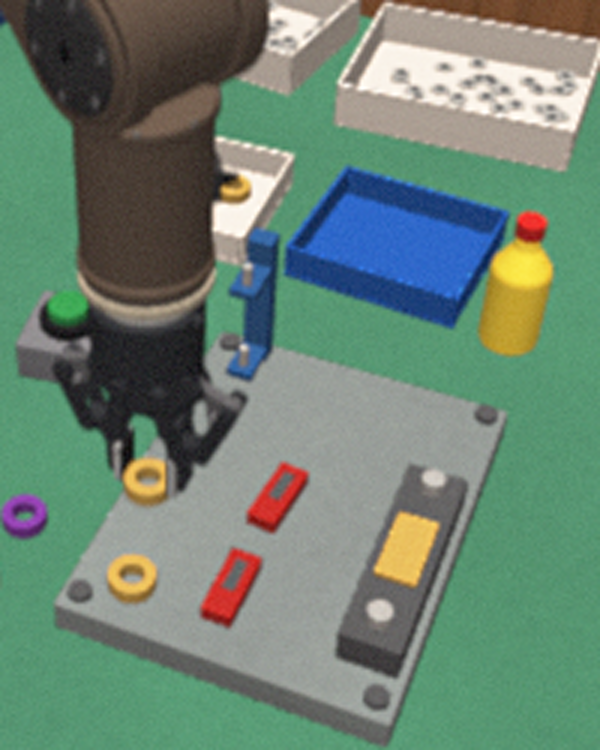

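```bash
python3 -m crank '[0,0,0,1,-1,-0.3,1, 0,0,0,1,-1,-0.2,1, 0,0,0,1,-1,0,1, 0,0,0,1,-1,0,1, 0,0,0,1,0,0,1]'; python3 -m crank '[0,0,0,1,0,0,1, 0,0,0,1,0,0,1, 0,0,0,1,0,0,1, 0,0,0,1,0,0,1, 0,0,0,1,0,0,1]';python3 -m crank '[0,0,0,1,0,0,1, 0,0,0,1,0,0,1, 0,0,0,1,0,0,1, 0,0,0,0.4,0,1,1, 0,0,0,0,0,0,1]'; python3 -c "
from h import *
go(.45,.295,.043,.07)"
```

```text
t: 18.82
ee_pos: [0.4639, 0.0422, 0.282]
tcp_rot: [-0.001, 0.681, 0.732, -0.0]
wrist_force: [2.0, 0.1, -0.3]
finger_gap: 0.0332
t: 19.45
ee_pos: [0.4552, 0.1923, 0.2821]
tcp_rot: [0.0, 0.681, 0.732, 0.0]
wrist_force: [0.3, -0.6, -1.5]
finger_gap: 0.0329
t: 20.08
ee_pos: [0.4468, 0.2936, 0.2505]
tcp_rot: [-0.0, 0.68, 0.733, -0.001]
wrist_force: [-0.2, -0.4, -2.1]
finger_gap: 0.033
t 20.07 tcp [0.4468 0.2936 0.2505] q7 -0.32 gap 0.0330 F [-0.2 -0.4 -2.1]
 turn [-0.03  0.02  0.05]  shift now-axes [0.04 0.11 1.75]  final-axes [0.04 0.11 1.75]
```

```bash
python3 -m crank '[0,0,0,0,0,1,1, 0,0,0,0,0,0.8,1, 0,0,0,0,0,0,1, 0,0,0,0,0,0,-0.1, 0,0,0,0,0,0,-0.1]';python3 -m crank '[0,0,0,0,0,0,-0.1, 0,0,0,0,0,-1,-0.1, 0,0,0,0,0,-1,-0.1, 0,0,0,-0.5,0,-1,-0.5, 0,0,0,-1,0,0,-1]'; python3 -c "
from h import *
zoom('scene',280,80,480,330,3,'pics/a7.png')
go(.6073,-.143,.049,.07)
"
```

```text
t: 20.7
ee_pos: [0.4485, 0.2932, 0.1991]
tcp_rot: [0.0, 0.681, 0.732, 0.001]
wrist_force: [0.3, -0.1, -1.2]
finger_gap: 0.0471
t: 21.32
ee_pos: [0.4518, 0.2492, 0.2902]
tcp_rot: [0.0, 0.68, 0.733, 0.003]
wrist_force: [0.2, -0.2, -0.2]
finger_gap: 0.0797
t 21.38 tcp [0.4519 0.2439 0.2893] q7 -0.27 gap 0.0853 F [-0.8 -4.9 -0.7]
 turn [0.02 0.   0.  ]  shift now-axes [-13.23   4.26   2.86]  final-axes [-13.23   4.27   2.84]
```

View pics/a7.png

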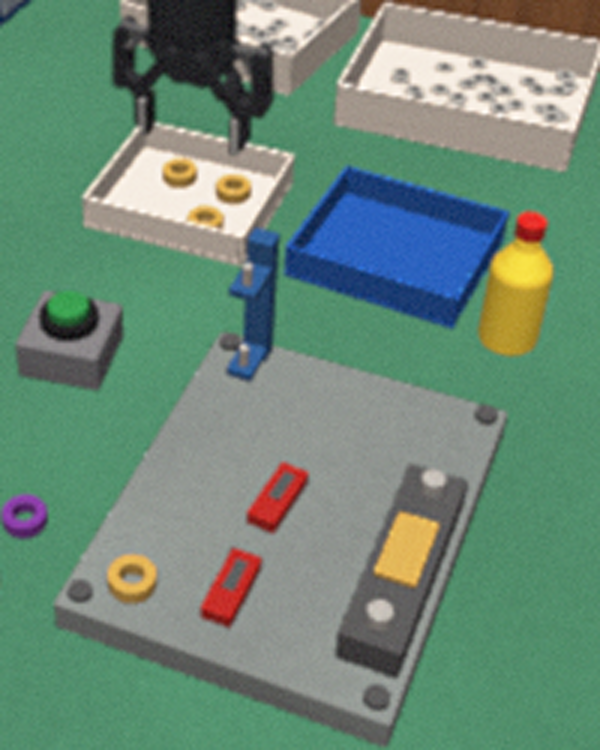

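```bash
python3 -m crank '[0,0,0,-1,0,0,-1, 0,0,0,-1,0,0,-1, 0,0,0,-1,0,0,-1, 0,0,0,-1,0,0,-1, 0,0,0,-1,0,0,-1]';python3 -m crank '[0,0,0,-1,0,0,-1, 0,0,0,-1,0.4,0,-1, 0,0,0,-1,0.4,0,-1, 0,0,0,-1,0.4,0,-1, 0,0,0,-1,1,0,-1]'; python3 -m crank '[0,0,0,-1,1,0,-1, 0,0,0,-1,1,0,-1, 0,0,0,-1,0,0.2,-1, 0,0,0,-0.2,0,0.6,-1, 0,0,0,0,0,0,-1]'; python3 -c "
from h import *
go(.6073,-.143,.049,.07)"
```

```text
t: 22.0
ee_pos: [0.462, 0.0977, 0.288]
tcp_rot: [0.0, 0.681, 0.732, 0.0]
wrist_force: [0.6, -0.4, 0.5]
finger_gap: 0.0853
t: 22.62
ee_pos: [0.5386, -0.0471, 0.288]
tcp_rot: [-0.0, 0.681, 0.732, 0.0]
wrist_force: [1.5, 1.0, 1.0]
finger_gap: 0.0857
t: 23.25
ee_pos: [0.6047, -0.137, 0.262]
tcp_rot: [-0.002, 0.681, 0.732, -0.001]
wrist_force: [-0.2, -0.4, 0.1]
finger_gap: 0.0851
t 23.25 tcp [ 0.6047 -0.137   0.262 ] q7 0.51 gap 0.0851 F [-0.2 -0.4  0.1]
 turn [-0.03 -0.01  0.02]  shift now-axes [-0.21  0.08  1.93]  final-axes [-0.21  0.07  1.93]
```

```bash
python3 -m crank '[0,0,0,-0.15,0.05,1,-1, 0,0,0,0,0,0.9,-1, 0,0,0,0,0,0,-1, 0,0,0,0,0,0,1, 0,0,0,0,0,0,1]'; python3 -m crank '[0,0,0,0,0,0,1, 0,0,0,0,0,0,1, 0,0,0,0,0,0,1, 0,0,0,0,0,-1,1, 0,0,0,0,0,-1,1]'; python3 -c "
from h import *
go(.39,.295,.043,.07)"
```

```text
t: 23.88
ee_pos: [0.608, -0.1416, 0.2081]
tcp_rot: [0.001, 0.681, 0.733, 0.001]
wrist_force: [0.1, -0.3, -0.3]
finger_gap: 0.0516
t: 24.5
ee_pos: [0.6073, -0.1419, 0.2676]
tcp_rot: [-0.0, 0.681, 0.732, -0.0]
wrist_force: [1.6, -0.1, -0.3]
finger_gap: 0.0325
t 24.50 tcp [ 0.6073 -0.1419  0.2676] q7 0.52 gap 0.0325 F [ 1.6 -0.1 -0.3]
 turn [-0.   -0.    0.03]  shift now-axes [15.05 -6.17  2.32]  final-axes [15.03 -6.21  2.32]
```

```bash
python3 -m crank '[0,0,0,1,-1,-0.3,1, 0,0,0,1,-1,-0.2,1, 0,0,0,1,-1,0,1, 0,0,0,1,-1,0,1, 0,0,0,1,-1,0,1]'; python3 -m crank '[0,0,0,1,-1,0,1, 0,0,0,1,0,0,1, 0,0,0,1,0,0,1, 0,0,0,1,0,0,1, 0,0,0,1,0,0,1]';python3 -m crank '[0,0,0,1,0,0,1, 0,0,0,1,0,0,1, 0,0,0,1,0,0,1, 0,0,0,1,0,0,1, 0,0,0,1,-0.1,1,1]'; python3 -c "
from h import *
go(.39,.295,.043,.07)"
```

```text
t: 25.12
ee_pos: [0.4459, -0.0025, 0.2821]
tcp_rot: [0.0, 0.681, 0.732, 0.001]
wrist_force: [1.2, 0.4, -0.7]
finger_gap: 0.0325
t: 25.75
ee_pos: [0.406, 0.1451, 0.2822]
tcp_rot: [0.0, 0.681, 0.732, 0.001]
wrist_force: [0.9, -0.2, -0.8]
finger_gap: 0.0325
t: 26.38
ee_pos: [0.3931, 0.2953, 0.2533]
tcp_rot: [0.0, 0.681, 0.732, 0.003]
wrist_force: [0.7, 1.2, -1.6]
finger_gap: 0.0327
t 26.38 tcp [0.3931 0.2953 0.2533] q7 -0.40 gap 0.0327 F [ 0.7  1.2 -1.6]
 turn [ 0.04 -0.04  0.03]  shift now-axes [-0.01 -0.11  1.84]  final-axes [-0.   -0.1   1.84]
```

```bash
python3 -m crank '[0,0,0,0,-0.1,1,1, 0,0,0,0,0,0.8,1, 0,0,0,0,0,0,1, 0,0,0,0,0,0,-0.1, 0,0,0,0,0,0,-0.1]';python3 -m crank '[0,0,0,0,0,0,-0.1, 0,0,0,0,0,-1,-0.1, 0,0,0,0,0,-1,-0.1, 0,0,0,-0.5,0,-1,-0.5, 0,0,0,-1,0,0,-1]'; python3 -c "
from h import *
im=ctrl.get_image('scene');zoom('scene',280,80,480,330,3,'pics/a8.png',im)
t=ctrl.get_image('top')
for c,st,mm in blobs(t,(0,150,80),(8,255,255),100):
    ys,xs=np.nonzero(mm);P=np.array([onz('top',a,b,.044)[:2] for a,b in zip(xs,ys)]);C=np.cov((P-P.mean(0)).T);w,v=np.linalg.eigh(C);print(P.mean(0),np.degrees(np.arctan2(v[1,1],v[0,1])))
go(.666,-.025,.049,-.03)
"
```

```text
t: 27.0
ee_pos: [0.3897, 0.2936, 0.1989]
tcp_rot: [0.0, 0.681, 0.732, 0.001]
wrist_force: [-0.3, 0.1, -0.6]
finger_gap: 0.0472
t: 27.62
ee_pos: [0.3931, 0.2493, 0.29]
tcp_rot: [0.0, 0.68, 0.733, 0.003]
wrist_force: [0.7, -0.4, -0.4]
finger_gap: 0.0796
[ 0.6722287  -0.11725519] 91.64269683604564
[ 0.66607856 -0.02403537] 87.64974807756737
t 27.73 tcp [0.3927 0.2457 0.2886] q7 -0.36 gap 0.0857 F [-0.4  0.7 -0.5]
 turn [ 0.01 -0.    1.  ]  shift now-axes [-9.64  8.46  2.82]  final-axes [-8.75  9.38  2.82]
```

View pics/a8.png

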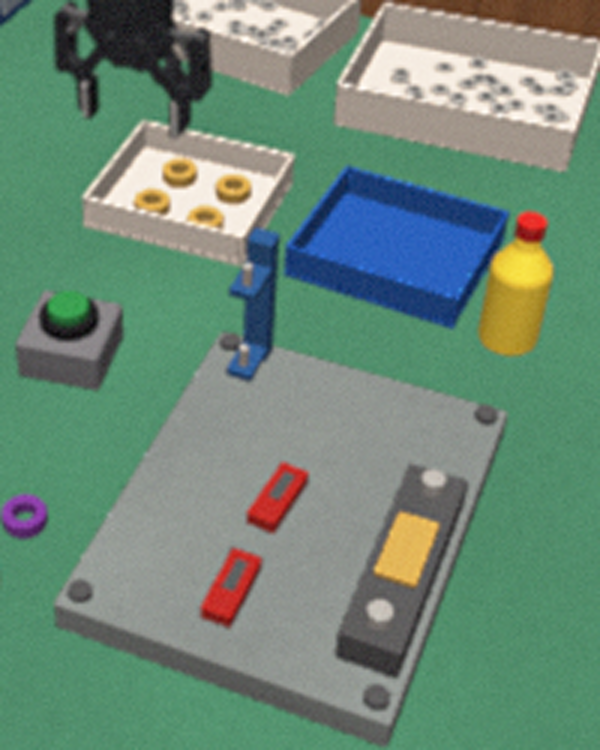

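```bash
python3 -m crank '[0,0,1,-1,0,0,-1, 0,0,0,-1,0,0,-1, 0,0,0,-1,0,0,-1, 0,0,0,-1,0.5,0,-1, 0,0,0,-1,0.5,0,-1]';python3 -m crank '[0,0,0,-1,1,0,-1, 0,0,0,-1,1,0,-1, 0,0,0,-0.8,1,0,-1, 0,0,0,0,1,0,-1, 0,0,0,0,1,0,-1]'; python3 -m crank '[0,0,0,0,1,0,-1, 0,0,0,0,1,0,-1, 0,0,0,0,1,0.2,-1, 0,0,0,0,1,0.6,-1, 0,0,0,0,0,0,-1]'; python3 -c "
from h import *
go(.666,-.027,.049,-.03)"
```

```text
t: 28.35
ee_pos: [0.4214, 0.0965, 0.2878]
tcp_rot: [-0.0, 0.717, 0.697, 0.0]
wrist_force: [0.7, 0.5, 0.1]
finger_gap: 0.0855
t: 28.98
ee_pos: [0.5697, 0.0087, 0.2876]
tcp_rot: [-0.0, 0.718, 0.696, -0.0]
wrist_force: [0.8, 0.0, -0.1]
finger_gap: 0.0851
t: 29.6
ee_pos: [0.6897, 0.0061, 0.2617]
tcp_rot: [-0.0, 0.717, 0.697, -0.001]
wrist_force: [-0.6, 0.2, 0.3]
finger_gap: 0.0856
t 29.60 tcp [0.6897 0.0061 0.2617] q7 0.20 gap 0.0856 F [-0.6  0.2  0.3]
 turn [-0.02  0.01  0.01]  shift now-axes [-1.12 -0.75  1.92]  final-axes [-1.13 -0.76  1.92]
```

```bash
python3 -m crank '[0,0,0,-1,-0.76,0,-1, 0,0,0,-0.13,0,1,-1, 0,0,0,0,0,0.9,-1, 0,0,0,0,0,0,-1, 0,0,0,0,0,0,1]'; python3 -m crank '[0,0,0,0,0,0,1, 0,0,0,0,0,0,1, 0,0,0,0,0,0,1, 0,0,0,0,0,0,1, 0,0,0,0,0,-1,1]';  python3 -m crank '[0,0,0,0,0,-1,1, 0,0,0,0,0,-1,1]'; python3 -c "
from h import *
go(.6666,-.027,.049,-.03)
zoom('scene',280,80,480,330,3,'pics/a9.png')
"
```

```text
t: 30.22
ee_pos: [0.6654, -0.027, 0.2079]
tcp_rot: [0.0, 0.717, 0.697, 0.0]
wrist_force: [-0.1, 0.8, -0.8]
finger_gap: 0.0698
t: 30.85
ee_pos: [0.6643, -0.0264, 0.2351]
tcp_rot: [-0.002, 0.717, 0.698, -0.002]
wrist_force: [-0.5, 0.0, -1.6]
finger_gap: 0.0218
t: 31.1
ee_pos: [0.6651, -0.0267, 0.2975]
tcp_rot: [-0.0, 0.717, 0.697, -0.0]
wrist_force: [1.3, 0.2, -1.9]
finger_gap: 0.0221
t 31.10 tcp [ 0.6651 -0.0267  0.2975] q7 0.23 gap 0.0221 F [ 1.3  0.2 -1.9]
 turn [-0.01  0.    0.03]  shift now-axes [-0.01  0.05  3.12]  final-axes [-0.01  0.05  3.12]
```

View pics/a9.png

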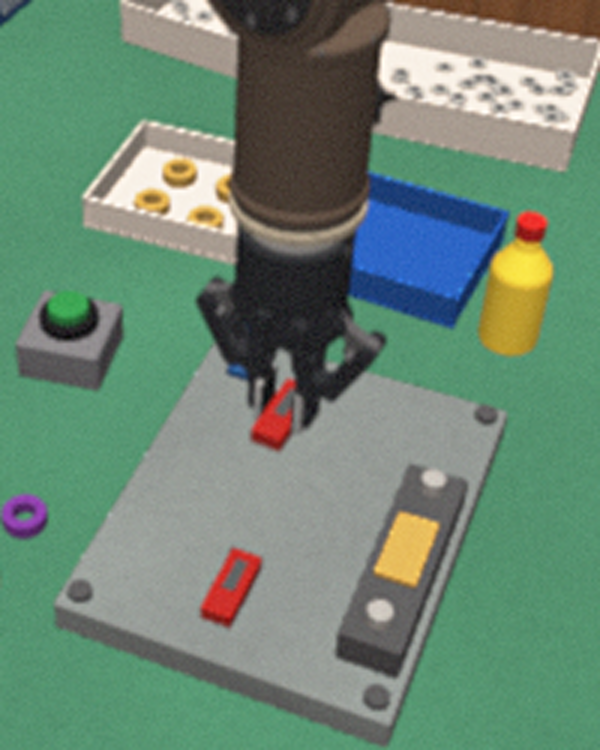

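```bash
python3 -m crank '[0,0,0,0,-0.5,-1,1, 0,0,0,0.5,-0.5,-1,1, 0,0,0,1,-0.5,0,1, 0,0,0,1,0,0,1, 0,0,0,1,0,0,1]'; python3 -m crank '[0,0,0,1,0,0,1, 0,0,0,1,0,0,1, 0,0,0,1,0,0,1, 0,0,0,1,0,0,1, 0,0,0,1,0,0,1]';python3 -m crank '[0,0,0,1,0,0.5,1, 0,0,0,1,0,1,1, 0,0,0,0,0,1,1, 0,0,0,0,0,0,1]'; python3 -c "
from h import *
go(.615,.298,.043,-.03)"
```

```text
t: 31.78
ee_pos: [0.6228, 0.0804, 0.3568]
tcp_rot: [-0.0, 0.717, 0.697, 0.0]
wrist_force: [0.7, 0.2, -2.0]
finger_gap: 0.0224
t: 32.4
ee_pos: [0.627, 0.2303, 0.3565]
tcp_rot: [-0.0, 0.717, 0.697, -0.0]
wrist_force: [0.1, 0.4, -1.7]
finger_gap: 0.0219
t: 32.9
ee_pos: [0.6274, 0.2896, 0.2781]
tcp_rot: [-0.001, 0.716, 0.698, -0.003]
wrist_force: [-0.0, -0.9, -1.1]
finger_gap: 0.0224
t 32.90 tcp [0.6274 0.2896 0.2781] q7 -0.24 gap 0.0224 F [-0.  -0.9 -1.1]
 turn [-0.05  0.03  0.03]  shift now-axes [ 0.28 -0.41  2.67]  final-axes [ 0.27 -0.42  2.67]
```

```bash
python3 -m crank '[0,0,0,0.2,-0.4,1,1, 0,0,0,0,0,1,1, 0,0,0,0,0,0.6,1, 0,0,0,0,0,0,1, 0,0,0,0,0,0,0.2]';python3 -m crank '[0,0,0,0,0,0,0.2, 0,0,0,0,0,0,0.2, 0,0,0,0,0,-1,0.2, 0,0,0,0,0,-1,0.2, 0,0,0,0,0,-1,-0.5]'; python3 -c "
from h import *
go(.672,-.120,.049,.03)
im=ctrl.get_image('scene');zoom('scene',280,80,480,330,3,'pics/b1.png',im)
t=ctrl.get_image('top')
for c,st,mm in blobs(t,(0,150,80),(8,255,255),100):
    print(onz('top',*c,.044))
"
```

```text
t: 33.52
ee_pos: [0.618, 0.2955, 0.2052]
tcp_rot: [0.0, 0.717, 0.697, 0.001]
wrist_force: [-0.2, 0.3, -0.2]
finger_gap: 0.0339
t: 34.15
ee_pos: [0.617, 0.2956, 0.2951]
tcp_rot: [0.0, 0.717, 0.697, 0.0]
wrist_force: [-1.0, 0.1, -0.8]
finger_gap: 0.051
t 34.15 tcp [0.617  0.2956 0.2951] q7 -0.26 gap 0.0510 F [-1.   0.1 -0.8]
 turn [ 0.   -0.   -0.57]  shift now-axes [-13.8    2.21   3.03]  final-axes [-13.9    1.42   3.04]
[ 0.67225724 -0.11737645  0.044     ]
```

View pics/b1.png

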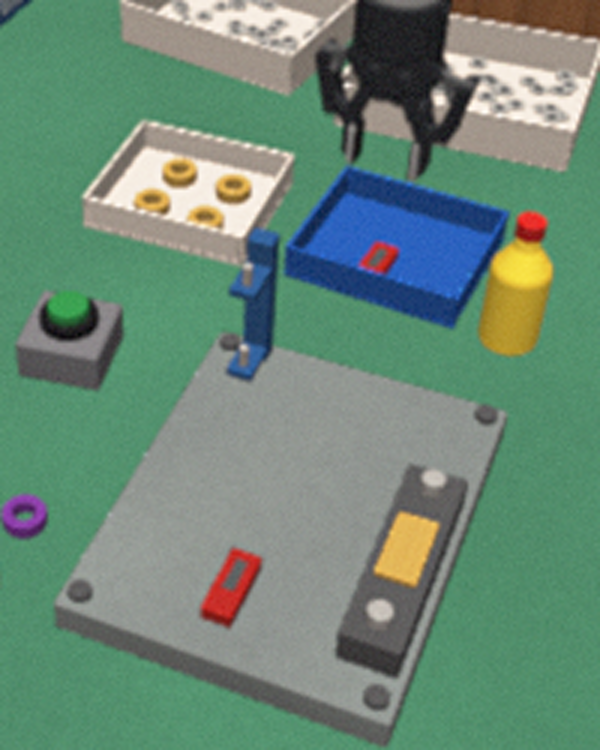

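```bash
python3 -m crank '[0,0,-0.57,0,0,-1,-0.5, 0,0,0,-0.5,0,-1,-0.5, 0,0,0,-1,0,0,-1, 0,0,0,-1,0,0,-1, 0,0,0,-1,0,0,-1]'; python3 -m crank '[0,0,0,-1,0,0,-1, 0,0,0,-1,0,0,-1, 0,0,0,-1,0,0,-1, 0,0,0,-1,0,0,-1, 0,0,0,-1,0,0,-1]';python3 -m crank '[0,0,0,-1,0.4,0.5,-1, 0,0,0,-1,0.5,1,-1, 0,0,0,-1,0.5,1,-1, 0,0,0,-1,0,0.5,-1, 0,0,0,-0.4,0,0,-1]'; python3 -c "
from h import *
go(.672,-.120,.049,.03)"
```

```text
t: 34.88
ee_pos: [0.62, 0.1898, 0.3535]
tcp_rot: [-0.0, 0.696, 0.718, 0.0]
wrist_force: [-0.1, -0.2, 0.1]
finger_gap: 0.0857
t: 35.5
ee_pos: [0.6245, 0.0398, 0.3535]
tcp_rot: [-0.0, 0.696, 0.718, -0.0]
wrist_force: [-0.0, 0.1, -1.3]
finger_gap: 0.0853
t: 36.12
ee_pos: [0.6698, -0.0921, 0.2622]
tcp_rot: [-0.001, 0.697, 0.717, -0.001]
wrist_force: [-0.3, -0.6, 0.4]
finger_gap: 0.0853
t 36.12 tcp [ 0.6698 -0.0921  0.2622] q7 0.39 gap 0.0853 F [-0.3 -0.6  0.4]
 turn [-0.03  0.01 -0.03]  shift now-axes [-0.93  0.05  1.94]  final-axes [-0.93  0.05  1.94]
```

```bash
python3 -m crank '[0,0,0,-0.95,0,0.3,-1, 0,0,0,0,0,1,-1, 0,0,0,0,0,0.6,-1, 0,0,0,0,0,0,-1, 0,0,0,0,0,0,1]'; python3 -m crank '[0,0,0,0,0,0,1, 0,0,0,0,0,0,1, 0,0,0,0,0,0,1, 0,0,0,0,0,0,1, 0,0,0,0,0,-1,1]';  python3 -m crank '[0,0,0,0,0,-1,1, 0,0,0,0,0,-1,1]'; python3 -c "
from h import *
go(.615,.365,.043,-.03)
zoom('scene',280,80,480,330,3,'pics/b2.png')
"
```

```text
t: 36.75
ee_pos: [0.6719, -0.1178, 0.2077]
tcp_rot: [0.0, 0.696, 0.718, 0.0]
wrist_force: [-0.0, -0.1, -0.4]
finger_gap: 0.0698
t: 37.38
ee_pos: [0.6704, -0.1179, 0.2348]
tcp_rot: [-0.002, 0.696, 0.718, -0.001]
wrist_force: [0.2, -0.1, -0.4]
finger_gap: 0.022
t: 37.62
ee_pos: [0.6712, -0.1184, 0.2973]
tcp_rot: [-0.0, 0.697, 0.718, -0.0]
wrist_force: [0.5, -0.1, -0.3]
finger_gap: 0.0222
t 37.62 tcp [ 0.6712 -0.1184  0.2973] q7 0.42 gap 0.0222 F [ 0.5 -0.1 -0.3]
 turn [-0.01 -0.    0.6 ]  shift now-axes [16.16 -1.39  3.31]  final-axes [16.05 -2.35  3.31]
```

View pics/b2.png

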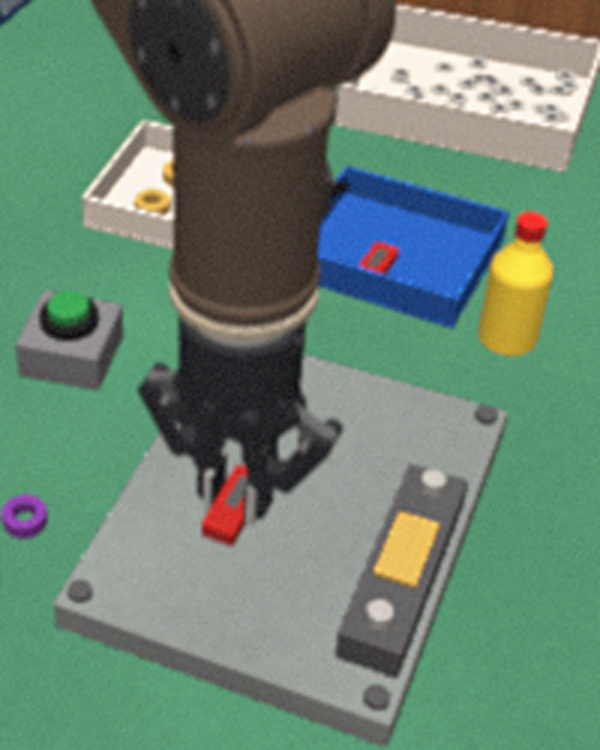

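```bash
python3 -m crank '[0,0,0.6,0,-0.5,-1,1, 0,0,0,0.5,-0.5,-1,1, 0,0,0,1,-0.5,0,1, 0,0,0,1,-0.8,0,1, 0,0,0,1,0,0,1]'; python3 -m crank '[0,0,0,1,0,0,1, 0,0,0,1,0,0,1, 0,0,0,1,0,0,1, 0,0,0,1,0,0,1, 0,0,0,1,0,0,1]';python3 -m crank '[0,0,0,1,0,0,1, 0,0,0,1,0,0,1, 0,0,0,1,0,0,1, 0,0,0,1,0,0,1, 0,0,0,1,0,0,1]'; python3 -m crank '[0,0,0,1,0,0.5,1, 0,0,0,1,0,1,1, 0,0,0,0.4,0,1,1, 0,0,0,0,0,0,1]'; python3 -c "
from h import *
go(.615,.363,.05,-.03)"
```

```text
t: 38.3
ee_pos: [0.604, -0.0116, 0.3565]
tcp_rot: [-0.001, 0.718, 0.696, -0.0]
wrist_force: [1.4, -0.5, -1.8]
finger_gap: 0.0221
t: 38.92
ee_pos: [0.6099, 0.1386, 0.3563]
tcp_rot: [-0.0, 0.718, 0.696, -0.0]
wrist_force: [0.1, 0.7, -1.6]
finger_gap: 0.0221
t: 39.55
ee_pos: [0.6144, 0.2885, 0.3562]
tcp_rot: [-0.0, 0.718, 0.696, -0.0]
wrist_force: [-0.5, -0.2, -1.0]
finger_gap: 0.0222
t: 40.05
ee_pos: [0.6151, 0.3608, 0.2776]
tcp_rot: [-0.001, 0.717, 0.697, -0.003]
wrist_force: [-0.1, -1.1, -0.8]
finger_gap: 0.0222
t 40.05 tcp [0.6151 0.3608 0.2776] q7 -0.35 gap 0.0222 F [-0.1 -1.1 -0.8]
 turn [-0.06  0.03  0.02]  shift now-axes [0.08 0.01 2.42]  final-axes [ 0.07 -0.01  2.42]
```

```bash
python3 -m crank '[0,0,0,0,0,1,1, 0,0,0,0,0,1,1, 0,0,0,0,0,0.4,1, 0,0,0,0,0,0,1, 0,0,0,0,0,0,0.2]';python3 -m crank '[0,0,0,0,0,0,0.2, 0,0,0,0,0,0,0.2, 0,0,0,0,0,-1,0.2, 0,0,0,0,0,-1,0.2, 0,0,0,0,0,-1,-0.3]'; python3 -m crank '[0,0,0,0,0,-1,-0.3, 0,0,0,0,0,-1,-0.3]'; python3 -c "
from h import *
s=ctrl.get_image('scene');t=ctrl.get_image('top')
cv2.imwrite('pics/s1.png',s);cv2.imwrite('pics/t1.png',t)
zoom('scene',280,80,480,330,3,'pics/b3.png',s)
zoom('scene',140,220,280,390,4,'pics/b4.png',s)
"
```

```text
t: 40.67
ee_pos: [0.6176, 0.3595, 0.2115]
tcp_rot: [0.0, 0.718, 0.696, 0.001]
wrist_force: [0.0, 0.7, 0.5]
finger_gap: 0.034
t: 41.3
ee_pos: [0.6168, 0.3595, 0.301]
tcp_rot: [0.0, 0.718, 0.696, 0.0]
wrist_force: [1.0, -0.3, 0.1]
finger_gap: 0.0516
t: 41.55
ee_pos: [0.6167, 0.3595, 0.3611]
tcp_rot: [0.0, 0.718, 0.696, 0.0]
wrist_force: [0.3, 0.3, -0.5]
finger_gap: 0.0558
```

View pics/b3.png

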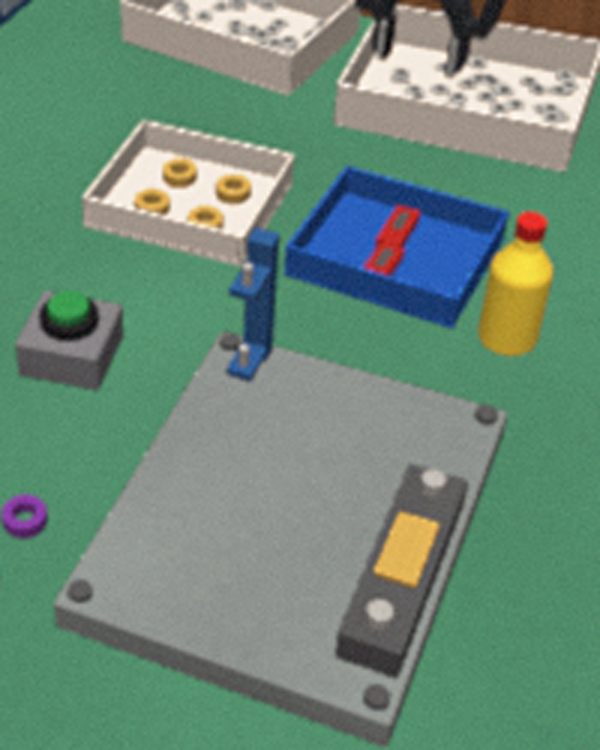

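View pics/b4.png

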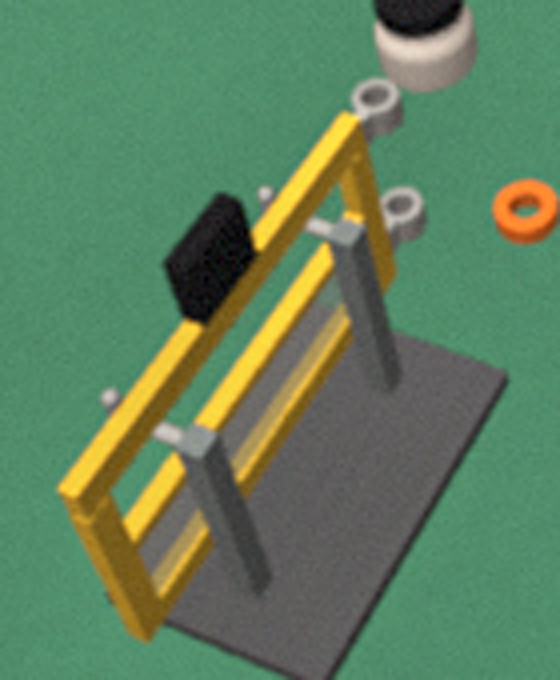

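View pics/t1.png

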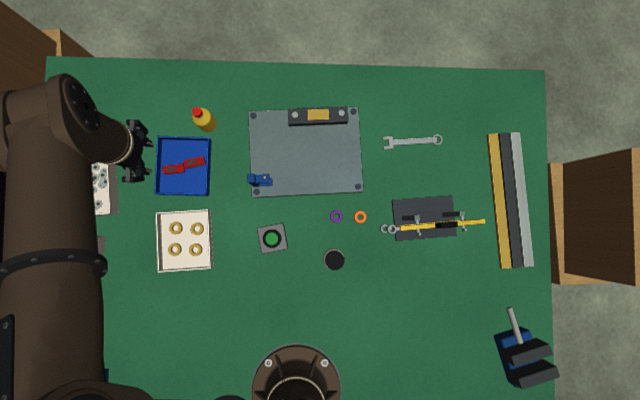

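Run:
```python
from h import *
t=cv2.imread("pics/t1.png");s=cv2.imread("pics/s1.png")
K,V=cam("top");print("topcam",-V[:3,:3].T@V[:3,3])
K,V=cam("scene");print("scenecam",-V[:3,:3].T@V[:3,3])
print("rail ends",onz("top",400.5,228.5,.155),onz("top",485,220.8,.155))
print("eye_top",onz("top",392,229.2,.148),onz("scene",234.25,244.5,.148),tri((234.25,244.5),(392,229.2)))
print("eye_low",onz("top",384.7,228.7,.063),onz("scene",241.25,271.75,.063),tri((241.25,271.75),(384.7,228.7)))
hsv=cv2.cvtColor(t,cv2.COLOR_BGR2HSV)
m=cv2.inRange(hsv,(15,80,60),(35,255,255));m[:210]=0;m[240:]=0;m[:,:395]=0;m[:,487:]=0
ys,xs=np.nonzero(m);P=np.array([onz("top",a,b,.155)[:2] for a,b in zip(xs,ys)],np.float32);print(len(P),cv2.fitLine(P,cv2.DIST_HUBER,0,.01,.01).ravel(),P[:,1].min(),P[:,1].max())
# grip black
m=cv2.inRange(hsv,(0,0,0),(180,255,45));m[:216]=0;m[235:]=0;m[:,:430]=0;m[:,463:]=0
ys,xs=np.nonzero(m);print("grip px",xs.min(),xs.max(),ys.min(),ys.max(),len(xs))
P=np.array([onz("top",a,b,.196)[:2] for a,b in zip(xs,ys)],np.float32);print(cv2.minAreaRect(P),P.mean(0))
zoom("top",380,205,490,240,7,"pics/c1.png",t)
zoom("top",243,165,283,195,14,"pics/c2.png",t)
zoom("scene",345,145,385,215,8,"pics/c3.png",s)
```

```text
topcam [ 0.4694819  -0.00425352  1.11512808]
scenecam [ 0.92454938 -0.69302155  0.8333581 ]
rail ends [ 0.45992247 -0.25715396  0.155     ] [ 0.48215003 -0.4752954   0.155     ]
eye_top [ 0.45781472 -0.23714043  0.148     ] [ 0.46009578 -0.23978751  0.148     ] (array([ 0.45788137, -0.23780439,  0.14490515]), np.float64(0.0002608606482001013))
eye_low [ 0.45792566 -0.23722877  0.063     ] [ 0.46160346 -0.2389474   0.063     ] (array([ 0.45866768, -0.2373979 ,  0.05954421]), np.float64(0.0019440789500253838))
408 [ 0.09263253 -0.99570036  0.4720414  -0.35289684] -0.47528452 -0.24568565
grip px 436 456 216 227 119
((0.47869402170181274, -0.35821667313575745), (0.026766765862703323, 0.049717146903276443), 0.6951680183410645) [ 0.47269282 -0.35927078]
```

View pics/c1.png

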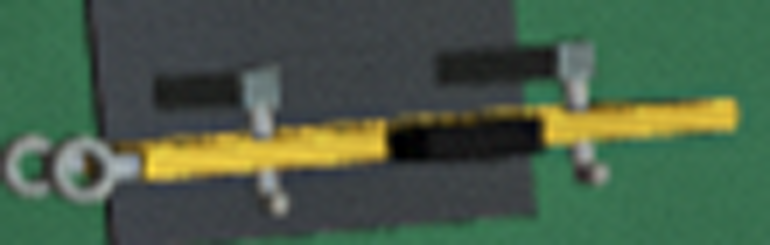

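View pics/c2.png

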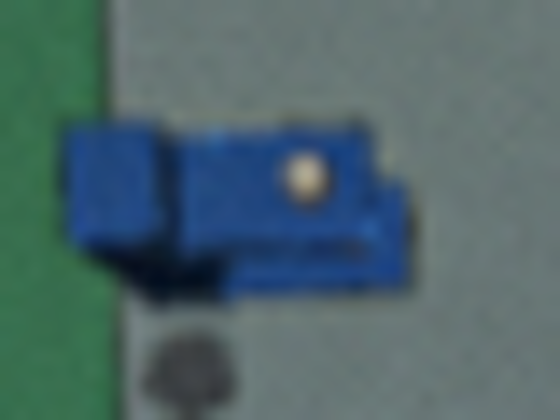

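View pics/c3.png

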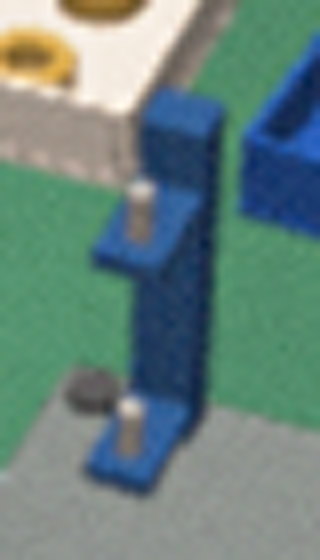

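Run:
```python
from h import *
print(onz("top",457.4,223.5,.196),onz("top",435.4,226,.155))
# scene: grip top corners b4 zoom: (222,195),(240,203),(167,265)
for u,v in((222,193),(241,203),(166,263)): print(onz("scene",140+u/4,220+v/4,.196))
# pins
a=(243+306/14,165+176/14)
print("top pin tip",a,onz("top",*a,.152))
# scene tips: c3
for n,(u,v),z in(("up",(140,187),.152),("low",(130,404),.067)):
    print(n,onz("scene",345+u/8,145+v/8,z))
print(tri((345+140/8,145+187/8),a))
# predicted pins from bed
```

```text
[ 0.47416132 -0.38649838  0.196     ] [ 0.46732471 -0.34669459  0.155     ]
[ 0.46559416 -0.34813116  0.196     ]
[ 0.47662859 -0.34864223  0.196     ]
[ 0.46921826 -0.38877622  0.196     ]
top pin tip (264.85714285714283, 177.57142857142858) [0.58408619 0.08777787 0.152     ]
up [0.58558197 0.08616112 0.152     ]
low [0.58513602 0.08670155 0.067     ]
(array([0.58450303, 0.08807011, 0.15019425]), np.float64(0.00046428052405620546))
```

```bash
python3 -m crank '[0,0,-1,0,0,-1,-0.3, 0,0,-0.2,-1,-0.2,-1,-0.3, 0,0,0,-1,-0.2,0,-0.3, 0,0,0,-1,-0.2,0,-0.3, 0,0,0,-1,-0.2,0,-0.3]';python3 -m crank '[0,0,0,-1,-0.2,0,-0.3, 0,0,0,-1,-0.2,0,-0.3, 0,0,0,-1,-0.2,0,-0.3, 0,0,0,-1,-0.2,0,-0.3, 0,0,0,-1,-0.2,0,-0.3]';python3 -m crank '[0,0,0,-1,-0.2,0,-0.3, 0,0,0,-1,-0.2,0,-0.3, 0,0,0,-1,-0.2,0,-0.3, 0,0,0,-1,-0.2,0,-0.3, 0,0,0,-1,-0.2,0,-0.3]';python3 -m crank '[0,0,0,-1,-0.2,0,-0.3, 0,0,0,-1,-0.2,0,-0.3, 0,0,0,-1,-0.2,0,-0.3, 0,0,0,-1,-0.2,0,-0.3, 0,0,0,-1,-0.2,0,-0.3]';python3 -c "
from h import *
go(.4725,-.367,.178,.093)"
```

```text
t: 42.28
ee_pos: [0.6027, 0.2369, 0.4194]
tcp_rot: [-0.0, 0.675, 0.738, -0.0]
wrist_force: [-0.7, -0.2, -0.3]
finger_gap: 0.0553
t: 42.9
ee_pos: [0.5863, 0.0849, 0.4194]
tcp_rot: [-0.0, 0.675, 0.738, -0.0]
wrist_force: [-0.3, 0.4, 0.3]
finger_gap: 0.0551
t: 43.52
ee_pos: [0.5699, -0.0672, 0.4195]
tcp_rot: [-0.0, 0.675, 0.738, -0.0]
wrist_force: [1.0, 0.1, 0.1]
finger_gap: 0.0556
t: 44.15
ee_pos: [0.5535, -0.2192, 0.4194]
tcp_rot: [-0.0, 0.675, 0.738, 0.0]
wrist_force: [0.5, 0.2, 0.2]
finger_gap: 0.0552
t 44.15 tcp [ 0.5535 -0.2192  0.4194] q7 0.63 gap 0.0552 F [0.5 0.2 0.2]
 turn [-0.   -0.   -0.03]  shift now-axes [-4.67 -3.13  2.88]  final-axes [-4.65 -3.15  2.88]
```

```bash
python3 -m crank '[0,0,0,-1,-0.7,0,-0.3, 0,0,0,-1,-0.7,0,-0.3, 0,0,0,-1,-0.7,0,-0.3, 0,0,0,-1,-0.7,0,-0.3, 0,0,0,-0.65,-0.35,0,-0.3]';python3 -m crank '[0,0,0,0,0,0,-0.3]';python3 -c "
from h import *
go(.4725,-.367,.178,.093)
s=ctrl.get_image('scene');t=ctrl.get_image('top')
zoom('scene',140,180,280,390,3,'pics/d1.png',s)
zoom('top',380,190,490,250,7,'pics/d2.png',t)
"
```

```text
t: 44.78
ee_pos: [0.4707, -0.3674, 0.4196]
tcp_rot: [-0.0, 0.675, 0.737, -0.0]
wrist_force: [-0.2, -0.3, -0.3]
finger_gap: 0.0553
t: 44.9
ee_pos: [0.4709, -0.3673, 0.4196]
tcp_rot: [0.0, 0.676, 0.737, -0.0]
wrist_force: [-0.3, 0.3, -1.4]
finger_gap: 0.0556
t 44.90 tcp [ 0.4709 -0.3673  0.4196] q7 0.92 gap 0.0556 F [-0.3  0.3 -1.4]
 turn [-0.    0.01 -0.07]  shift now-axes [0.01 0.06 2.89]  final-axes [0.01 0.06 2.89]
```

View pics/d1.png

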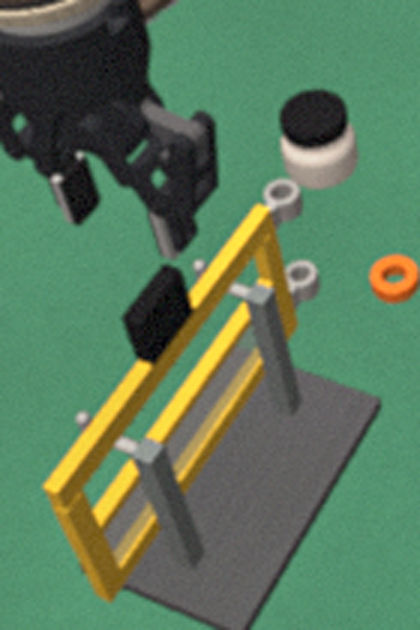

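```bash
python3 -m crank '[0,0,-0.07,0,0.06,1,-0.3, 0,0,0,0,0,0.5,-0.3, 0,0,0,0,0,0,-0.3]' 100;python3 -c "
from h import *
go(.4725,-.367,.178,.093)
print(proj('scene',(.4725,-.367,.21))-[140,180])
s=ctrl.get_image('scene')
zoom('scene',140,180,280,390,3,'pics/d3.png',s)
"
```

```text
t: 45.38
ee_pos: [0.4743, -0.3645, 0.3736]
tcp_rot: [-0.001, 0.672, 0.741, -0.0]
wrist_force: [0.5, 0.8, 0.6]
finger_gap: 0.0555
t 45.38 tcp [ 0.4743 -0.3645  0.3736] q7 0.95 gap 0.0555 F [0.5 0.8 0.6]
 turn [-0.02 -0.02  0.05]  shift now-axes [-0.08 -0.07  1.35]  final-axes [-0.08 -0.07  1.35]
[49.70630472 92.2012869 ]
```

View pics/d3.png

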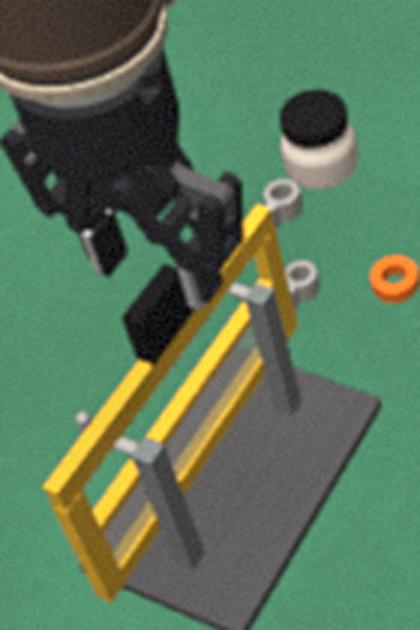

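```bash
python3 -m crank '[0,0,0,-0.08,-0.06,0.7,-0.3, 0,0,0,0,0,0.6,-0.3, 0,0,0,0,0,0,-0.3, 0,0,0,0,0,0,1, 0,0,0,0,0,0,1]' 100;python3 -m crank '[0,0,0,0,0,0,1, 0,0,0,0,0,0,1, 0,0,0,0,0,0,1]' 100;python3 -c "
from h import *
go(.4725,-.367,.178,.093)
s=ctrl.get_image('scene')
zoom('scene',140,180,280,390,3,'pics/d4.png',s)
"
```

```text
t: 46.05
ee_pos: [0.4727, -0.3683, 0.3364]
tcp_rot: [0.001, 0.672, 0.741, 0.0]
wrist_force: [-3.6, -0.5, 1.9]
finger_gap: 0.0195
t: 46.42
ee_pos: [0.4725, -0.3685, 0.3368]
tcp_rot: [0.001, 0.672, 0.74, 0.0]
wrist_force: [-1.5, -0.4, 5.1]
finger_gap: 0.0128
t 46.42 tcp [ 0.4725 -0.3685  0.3368] q7 0.98 gap 0.0128 F [-1.5 -0.4  5.1]
 turn [0.01 0.01 0.04]  shift now-axes [0.05 0.01 0.13]  final-axes [0.05 0.01 0.13]
```

View pics/d4.png

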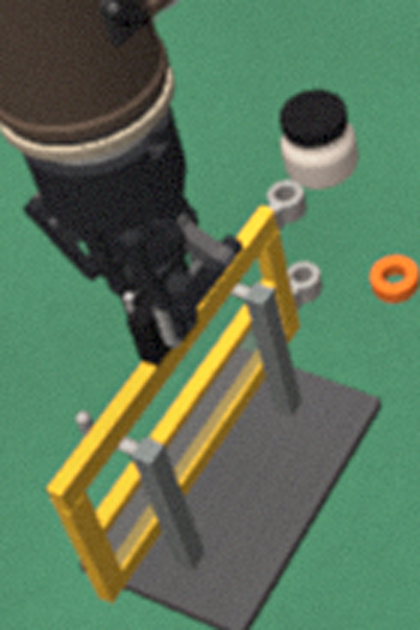

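```bash
python3 -m crank '[0,0,0,0,0,-0.4,1, 0,0,0,0,0,-0.33,1, 0,0,0,0,0,0,1]';python3 -c "
from h import *
go(.4725,-.367,.178,.093)
s=ctrl.get_image('scene')
zoom('scene',140,180,280,390,3,'pics/d5.png',s)
"
```

```text
t: 46.85
ee_pos: [0.4727, -0.3683, 0.3587]
tcp_rot: [0.001, 0.672, 0.741, 0.0]
wrist_force: [0.8, 0.5, -3.8]
finger_gap: 0.0123
t 46.85 tcp [ 0.4727 -0.3683  0.3587] q7 0.97 gap 0.0123 F [ 0.8  0.5 -3.8]
 turn [0.02 0.01 0.04]  shift now-axes [ 0.05 -0.    0.86]  final-axes [ 0.04 -0.    0.86]
```

View pics/d5.png

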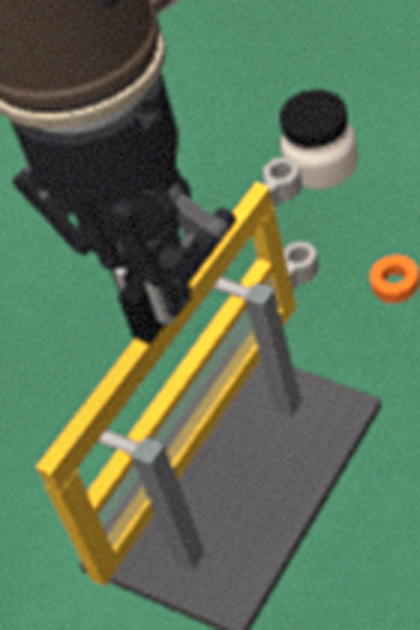

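```bash
python3 -m crank '[0,0,0,0,-0.5,0,1, 0,0,0,0,-0.6,0,1, 0,0,0,0,-0.7,0,1, 0,0,0,0,-0.7,0,1, 0,0,0,0,0,0,1]';python3 -c "
from h import *
go(.4725,-.367,.178,.093)
s=ctrl.get_image('scene')
zoom('scene',120,160,280,390,3,'pics/d6.png',s)
"
```

```text
t: 47.52
ee_pos: [0.395, -0.3761, 0.3578]
tcp_rot: [-0.0, 0.673, 0.739, 0.0]
wrist_force: [0.1, -0.1, -3.2]
finger_gap: 0.0126
t 47.52 tcp [ 0.395  -0.3761  0.3578] q7 1.04 gap 0.0126 F [ 0.1 -0.1 -3.2]
 turn [-0.   -0.    0.01]  shift now-axes [0.06 2.6  0.83]  final-axes [0.06 2.6  0.83]
```

View pics/d6.png

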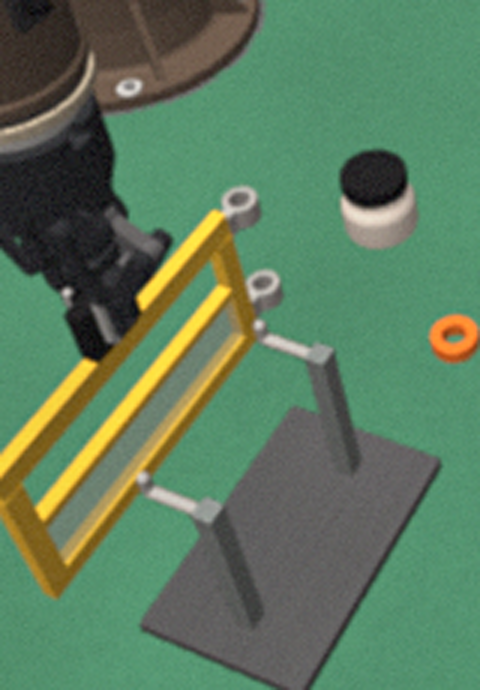

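```bash
python3 -m crank '[0,0,0,0,0,-0.6,1, 0,0,0,0,0,-0.8,1, 0,0,0,0,0,-0.8,1, 0,0,0,0,0,-0.8,1, 0,0,0,0,0,-0.5,1]';python3 -c "
from h import *
go(.504,-.049,.31,.068)
"
```

```text
t: 48.2
ee_pos: [0.3982, -0.3754, 0.4637]
tcp_rot: [0.001, 0.672, 0.741, 0.0]
wrist_force: [0.5, 0.5, -3.3]
finger_gap: 0.0125
t 48.20 tcp [ 0.3982 -0.3754  0.4637] q7 0.97 gap 0.0125 F [ 0.5  0.5 -3.3]
 turn [0.01 0.01 0.3 ]  shift now-axes [10.48  4.57 -0.05]  final-axes [10.61  4.26 -0.04]
```

```bash
python3 -m crank '[0,0,0.3,0.5,0.2,0,1, 0,0,0,0.8,0.35,0,1, 0,0,0,0.9,0.35,0,1, 0,0,0,0.9,0.35,0,1, 0,0,0,0.9,0.35,0,1]';python3 -m crank '[0,0,0,0.9,0.35,0,1, 0,0,0,0.9,0.35,0,1, 0,0,0,0.9,0.35,0,1, 0,0,0,0.9,0.35,0,1, 0,0,0,0.9,0.35,0,1]';python3 -m crank '[0,0,0,0.9,0.4,0,1, 0,0,0,0.7,0.3,0,1, 0,0,0,0.4,0.2,0,1, 0,0,0,0,0,0,1, 0,0,0,0,0,0,1]';python3 -c "
from h import *
go(.504,-.049,.218,.068)
s=ctrl.get_image('scene');t=ctrl.get_image('top');cv2.imwrite('pics/s2.png',s);cv2.imwrite('pics/t2.png',t)
"
```

```text
t: 48.82
ee_pos: [0.4375, -0.2512, 0.4624]
tcp_rot: [-0.0, 0.683, 0.731, 0.0]
wrist_force: [-0.1, -0.3, -4.7]
finger_gap: 0.0128
t: 49.45
ee_pos: [0.4808, -0.113, 0.4624]
tcp_rot: [-0.0, 0.683, 0.73, -0.0]
wrist_force: [-0.1, 0.1, -4.7]
finger_gap: 0.0125
t: 50.08
ee_pos: [0.5032, -0.0535, 0.4626]
tcp_rot: [0.0, 0.684, 0.73, -0.0]
wrist_force: [-0.1, -0.2, -2.9]
finger_gap: 0.0129
t 50.08 tcp [ 0.5032 -0.0535  0.4626] q7 0.18 gap 0.0129 F [-0.1 -0.2 -2.9]
 turn [-0.    0.   -0.02]  shift now-axes [0.15 0.04 2.99]  final-axes [0.15 0.04 2.99]
```

View pics/s2.png

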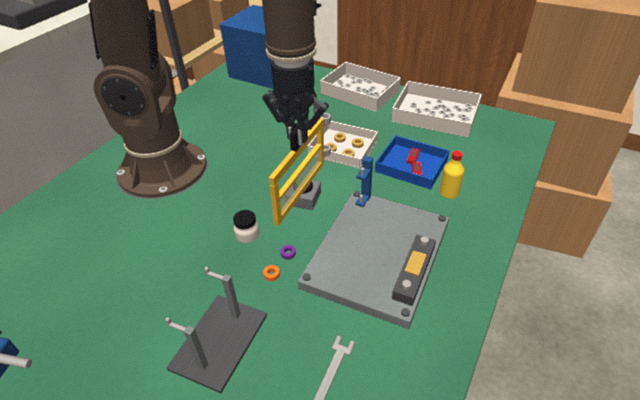

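View pics/t2.png

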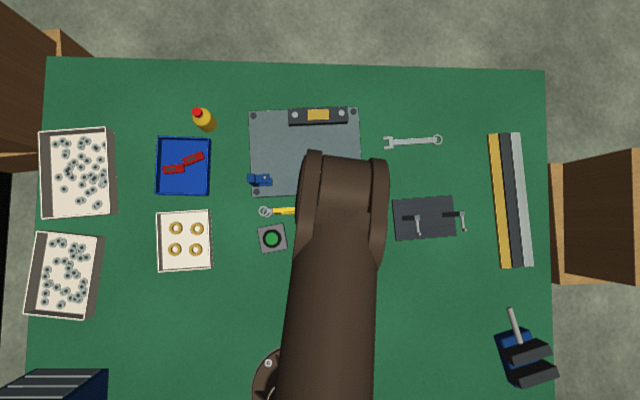

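```bash
python3 -m crank '[0,0,0,0.15,0.04,0.6,1, 0,0,0,0,0,0.8,1, 0,0,0,0,0,0.8,1, 0,0,0,0,0,0.72,1, 0,0,0,0,0,0,1]';python3 -m crank '[0,0,0,0,0,0,1]'; python3 -c "
from h import *
go(.5938,-.0427,.22,.068)
s=ctrl.get_image('scene');t=ctrl.get_image('top');cv2.imwrite('pics/s3.png',s);cv2.imwrite('pics/t3.png',t)
zoom('scene',250,100,410,290,4,'pics/e1.png',s)
zoom('top',235,160,305,230,10,'pics/e2.png',t)
"
```

```text
t: 50.8
ee_pos: [0.5037, -0.0484, 0.3739]
tcp_rot: [-0.001, 0.683, 0.73, -0.001]
wrist_force: [0.4, -0.6, -3.0]
finger_gap: 0.0129
t: 50.92
ee_pos: [0.5047, -0.0483, 0.3759]
tcp_rot: [0.0, 0.683, 0.73, 0.0]
wrist_force: [0.9, -0.2, -3.3]
finger_gap: 0.0125
t 50.92 tcp [ 0.5047 -0.0483  0.3759] q7 0.23 gap 0.0125 F [ 0.9 -0.2 -3.3]
 turn [ 0.01  0.   -0.02]  shift now-axes [-0.01  2.98  0.03]  final-axes [-0.02  2.98  0.03]
```

View pics/e1.png

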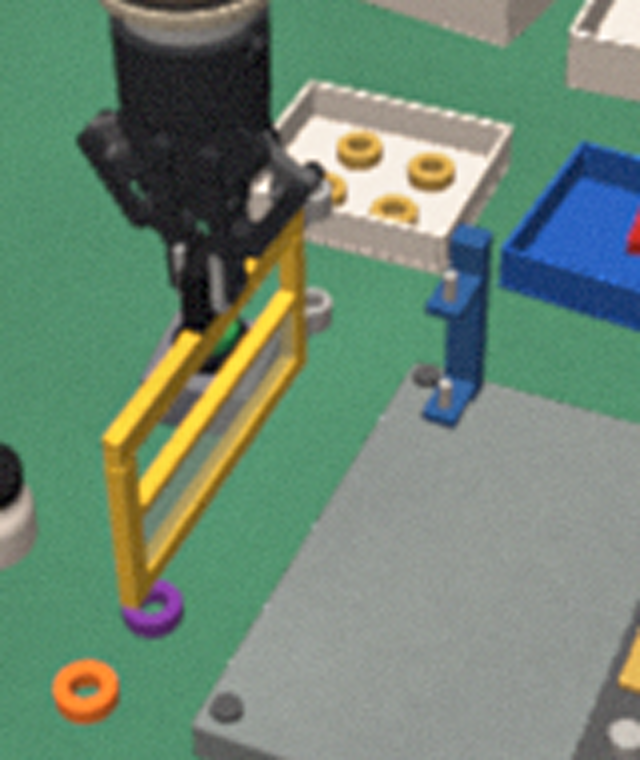

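View pics/e2.png

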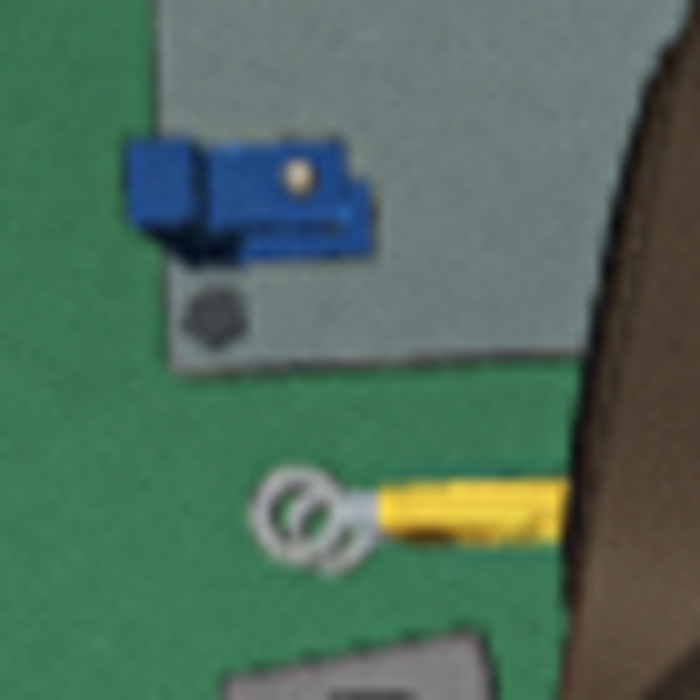

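Run:
```python
from h import *
print("up",onz("top",264.7,211.5,.187))
print("low",onz("top",268,212.6,.102),onz("scene",328.5,176,.102),tri((328.5,176),(268,212.6)))
print("pred eye",np.array([.5047,-.0483])+.13*np.array([-np.sin(.066),np.cos(.066)]))
s=cv2.imread("pics/s3.png");t=cv2.imread("pics/t3.png")
zoom("top",255,200,300,225,16,"pics/e3.png",t)
zoom("scene",300,130,345,190,12,"pics/e4.png",s)
```

```text
up [0.49727553 0.08296771 0.187     ]
low [0.49703417 0.08220658 0.102     ] [0.49949946 0.07904257 0.102     ] (array([0.49730172, 0.08261425, 0.09850059]), np.float64(0.00040700276899009))
pred eye [0.49612623 0.08141696]
```

View pics/e3.png

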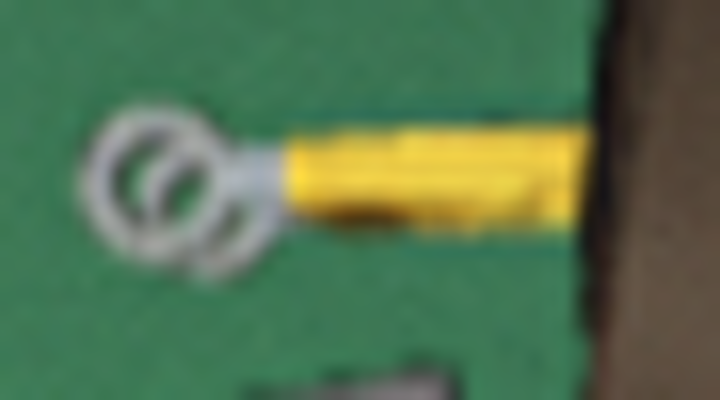

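View pics/e4.png

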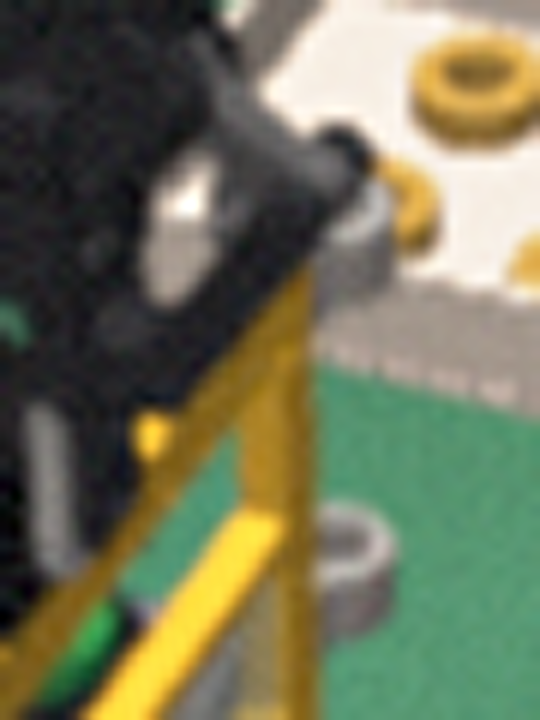

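```bash
python3 -m crank '[0,0,0,0,0.5,0,1, 0,0,0,0,0.6,0,1, 0,0,0,0,0.6,0,1, 0,0,0,0,0.5,0,1, 0,0,0,0,0.4,0,1]';python3 -m crank '[0,0,0,0,0.3,0,1, 0,0,0,0,0,0,1]';python3 -c "
from h import *
go(.5912,-.0423,.22,.068)
s=ctrl.get_image('scene');t=ctrl.get_image('top');cv2.imwrite('pics/s4.png',s);cv2.imwrite('pics/t4.png',t)
zoom('scene',300,120,400,230,6,'pics/f1.png',s)
zoom('top',240,160,300,200,12,'pics/f2.png',t)
"
```

```text
t: 51.65
ee_pos: [0.5834, -0.0424, 0.375]
tcp_rot: [0.0, 0.683, 0.73, 0.0]
wrist_force: [0.2, -0.3, -3.3]
finger_gap: 0.0125
t: 51.9
ee_pos: [0.5916, -0.042, 0.3749]
tcp_rot: [0.0, 0.683, 0.73, -0.0]
wrist_force: [0.2, 0.4, -2.8]
finger_gap: 0.0127
t 51.90 tcp [ 0.5916 -0.042   0.3749] q7 0.26 gap 0.0127 F [ 0.2  0.4 -2.8]
 turn [-0.    0.   -0.01]  shift now-axes [-0.01 -0.02 -0.  ]  final-axes [-0.01 -0.02 -0.  ]
```

View pics/f1.png

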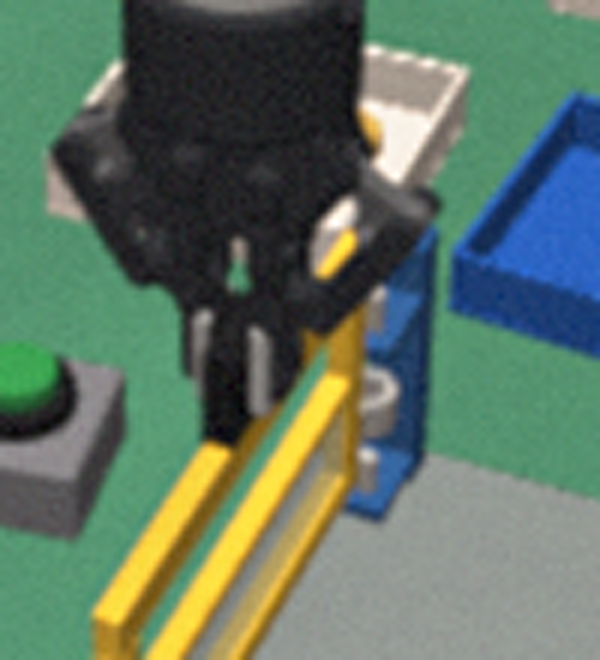

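View pics/f2.png

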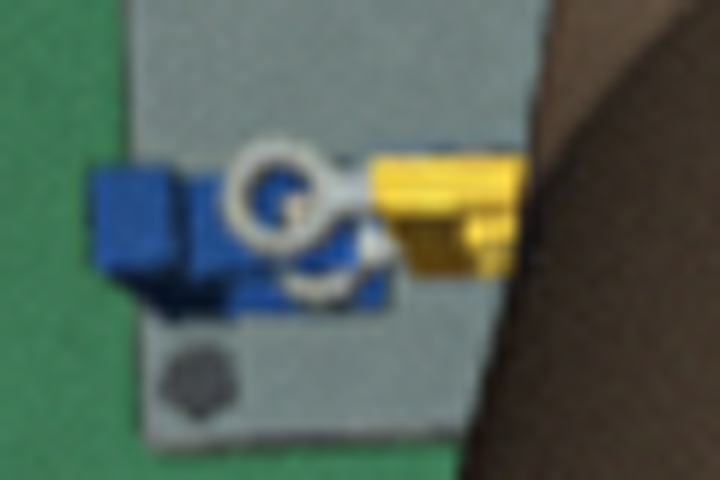

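Run:
```python
from h import *
r=onz("top",240+278/12,160+195/12,.186);p=onz("top",240+296/12,160+206/12,.152)
print(r,p,p-r)
s=cv2.imread("pics/s4.png")
# scene: lower knuckle ring top centre (375,388)/6 ; low pin tip (370,452)
r=onz("scene",300+374/6,120+388/6,.101);p=onz("scene",300+370/6,120+454/6,.067);print(r,p,p-r)
```

```text
[0.58321389 0.08870793 0.186     ] [0.58510789 0.08828048 0.152     ] [ 0.00189401 -0.00042745 -0.034     ]
[0.5860843  0.08819937 0.101     ] [0.58629364 0.08661447 0.067     ] [ 0.00020934 -0.00158491 -0.034     ]
```

```bash
python3 -m crank '[0,0,0,-0.03,0.03,0.2,1, 0,0,0,0,0,0.2,1, 0,0,0,0,0,0.15,1, 0,0,0,0,0,0.15,1, 0,0,0,0,0,0,1]';python3 -c "
from h import *
go(.5912,-.0423,.184,.068)
s=ctrl.get_image('scene');t=ctrl.get_image('top')
zoom('scene',300,120,400,230,6,'pics/g1.png',s)
zoom('top',240,160,300,200,12,'pics/g2.png',t)
"
```

```text
t: 52.62
ee_pos: [0.592, -0.0428, 0.3535]
tcp_rot: [-0.0, 0.683, 0.73, -0.0]
wrist_force: [0.4, 0.7, -3.1]
finger_gap: 0.0124
t 52.62 tcp [ 0.592  -0.0428  0.3535] q7 0.27 gap 0.0124 F [ 0.4  0.7 -3.1]
 turn [-0.01 -0.   -0.01]  shift now-axes [ 0.02 -0.03  0.48]  final-axes [ 0.02 -0.03  0.48]
```

View pics/g1.png

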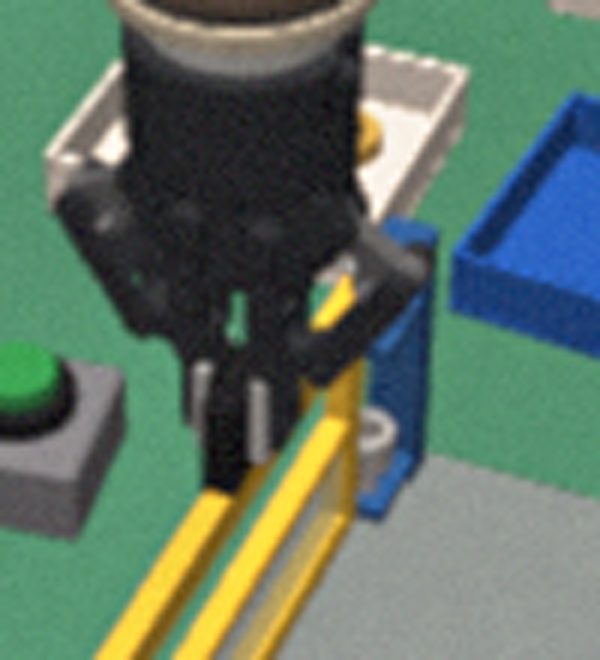

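View pics/g2.png

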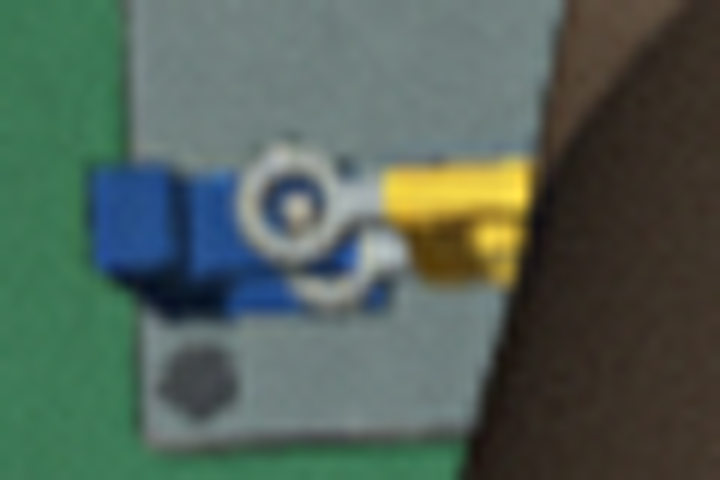

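```bash
python3 -m crank '[0,0,0,0,0,0.15,1, 0,0,0,0,0,0.15,1, 0,0,0,0,0,0.12,1, 0,0,0,0,0,0.06,1, 0,0,0,0,0,0,1]';python3 -c "
from h import *
go(.5912,-.0423,.184,.068)
s=ctrl.get_image('scene');t=ctrl.get_image('top')
zoom('scene',300,120,400,230,6,'pics/g3.png',s)
zoom('top',240,160,300,200,12,'pics/g4.png',t)
"
```

```text
t: 53.35
ee_pos: [0.5922, -0.0429, 0.3395]
tcp_rot: [-0.0, 0.683, 0.73, -0.0]
wrist_force: [0.1, -0.2, -3.5]
finger_gap: 0.0124
t 53.35 tcp [ 0.5922 -0.0429  0.3395] q7 0.28 gap 0.0124 F [ 0.1 -0.2 -3.5]
 turn [-0.    0.   -0.01]  shift now-axes [ 0.02 -0.03  0.02]  final-axes [ 0.02 -0.03  0.02]
```

View pics/g3.png

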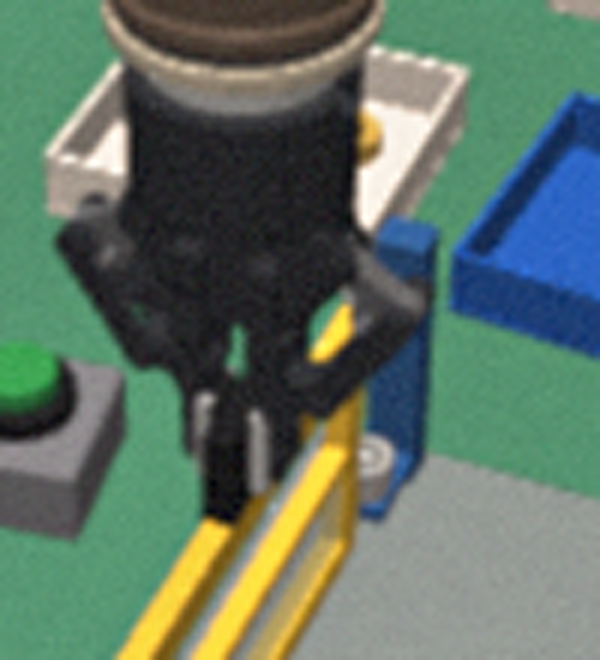

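View pics/g4.png

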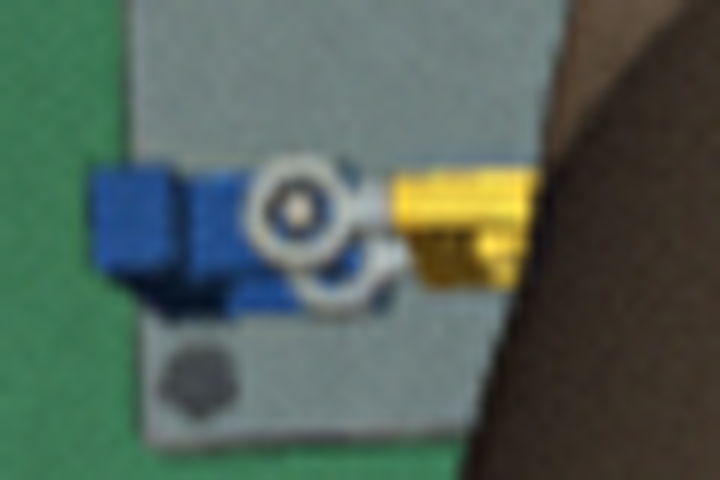

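```bash
python3 -m crank '[0,0,0,0,0,0.05,1, 0,0,0,0,0,0,1]';python3 -m crank '[0,0,0,0,0,0.05,1, 0,0,0,0,0,0,1]'
```

```text
t: 53.7
ee_pos: [0.5923, -0.043, 0.3385]
tcp_rot: [0.0, 0.683, 0.73, 0.0]
wrist_force: [-0.3, -1.2, -1.3]
finger_gap: 0.0124
t: 53.95
ee_pos: [0.5925, -0.0433, 0.3378]
tcp_rot: [0.001, 0.683, 0.73, 0.001]
wrist_force: [-1.0, -1.9, 8.7]
finger_gap: 0.0125
```

```bash
python3 -m crank '[0,0,0,0,0,-0.03,1, 0,0,0,0,0,0,0.5, 0,0,0,0,0,0,0.3, 0,0,0,0,0,0,0, 0,0,0,0,0,0,-0.3]' 20;python3 -m crank '[0,0,0,0,0,0,-0.3, 0,0,0,0,0,-0.5,-0.3, 0,0,0,0,0,-0.8,-0.3, 0,0,0,0,0,-1,-0.3, 0,0,0,0,0,-1,-0.3]';python3 -c "
from h import *
go(.428,.076,.15,.068)
s=ctrl.get_image('scene')
zoom('scene',260,120,400,290,4,'pics/g5.png',s)
"
```

```text
t: 54.58
ee_pos: [0.5922, -0.0428, 0.3374]
tcp_rot: [-0.0, 0.683, 0.73, -0.0]
wrist_force: [0.3, -0.1, -0.7]
finger_gap: 0.0554
t: 55.2
ee_pos: [0.5921, -0.043, 0.4386]
tcp_rot: [0.0, 0.683, 0.73, 0.0]
wrist_force: [0.4, 0.6, 0.8]
finger_gap: 0.0557
t 55.20 tcp [ 0.5921 -0.043   0.4386] q7 0.23 gap 0.0557 F [0.4 0.6 0.8]
 turn [ 0.01  0.   -0.01]  shift now-axes [ 4.32 -5.2   4.45]  final-axes [ 4.33 -5.19  4.45]
```

View pics/g5.png

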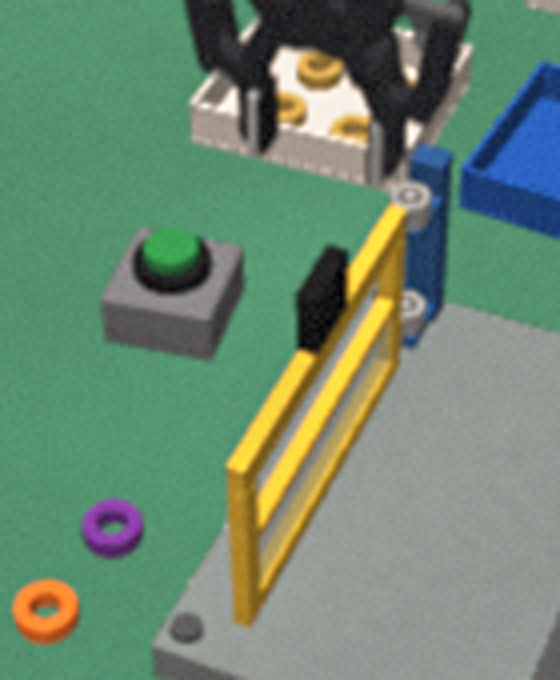

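```bash
python3 -m crank '[0,0,0,0.5,-1,0,0.5, 0,0,0,0.8,-1,0,1, 0,0,0,1,-1,0,1, 0,0,0,1,-1,0.5,1, 0,0,0,1,-1,0.8,1]';python3 -m crank '[0,0,0,0,0,1,1, 0,0,0,0,0,0,1]';python3 -c "
from h import *
print(tri((302.3,182.1),(271.3,238.2)))
go(.426,.077,.09,.068)
s=ctrl.get_image('scene');t=ctrl.get_image('top');cv2.imwrite('pics/s5.png',s);cv2.imwrite('pics/t5.png',t)
"
```

```text
t: 55.88
ee_pos: [0.4332, 0.0765, 0.3985]
tcp_rot: [0.001, 0.683, 0.73, 0.002]
wrist_force: [0.9, 0.5, -0.8]
finger_gap: -0.0001
t: 56.12
ee_pos: [0.4332, 0.0758, 0.3671]
tcp_rot: [-0.001, 0.683, 0.73, -0.001]
wrist_force: [-0.0, -0.6, 0.7]
finger_gap: -0.0004
(array([0.42691125, 0.07461636, 0.05788057]), np.float64(0.0029236200181762834))
t 56.12 tcp [0.4332 0.0758 0.3671] q7 -0.12 gap -0.0004 F [-0.  -0.6  0.7]
 turn [-0.02  0.01 -0.01]  shift now-axes [ 0.06 -0.23  4.07]  final-axes [ 0.06 -0.24  4.07]
```

View pics/s5.png

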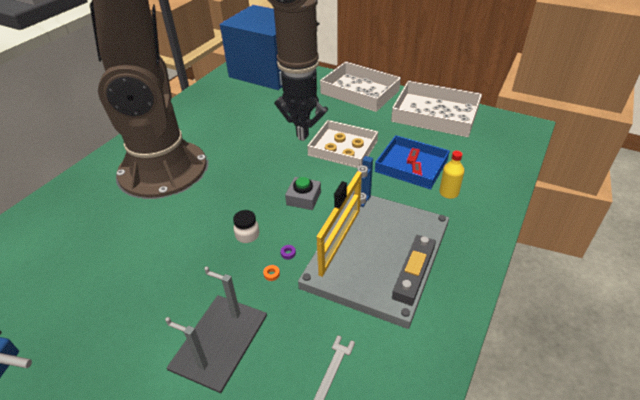

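View pics/t5.png

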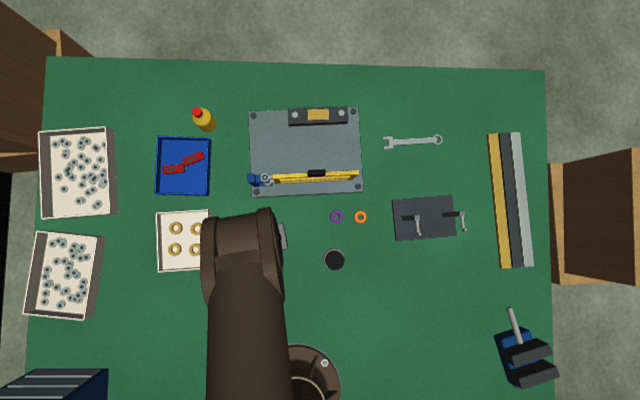

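```bash
python3 -m crank '[0,0,0,0.06,-0.23,1,1, 0,0,0,0,0,1,1, 0,0,0,0,0,1,1, 0,0,0,0,0,0.8,1, 0,0,0,0,0,0,1]';python3 -c "
from h import *
go(.426,.077,.075,.068)
s=ctrl.get_image('scene');zoom('scene',260,120,460,260,4,'pics/k1.png',s)
"
```

```text
t: 56.85
ee_pos: [0.4275, 0.0768, 0.2535]
tcp_rot: [-0.0, 0.684, 0.73, -0.001]
wrist_force: [0.0, -0.6, -0.2]
finger_gap: -0.0001
t 56.85 tcp [0.4275 0.0768 0.2535] q7 -0.01 gap -0.0001 F [ 0.  -0.6 -0.2]
 turn [-0.01  0.01 -0.02]  shift now-axes [ 0.01 -0.05  0.78]  final-axes [ 0.01 -0.05  0.78]
```

View pics/k1.png

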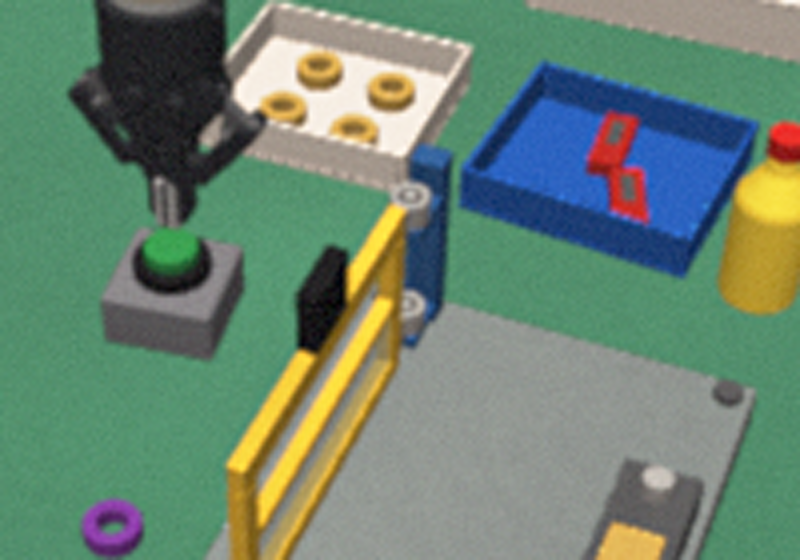

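```bash
python3 -m crank '[0,0,0,0,0,0.5,1, 0,0,0,0,0,0.2,1, 0,0,0,0,0,0,1]';python3 -m crank '[0,0,0,0,0,0.1,1, 0,0,0,0,0,0,1]'
```

```text
t: 57.28
ee_pos: [0.4277, 0.0772, 0.2334]
tcp_rot: [0.0, 0.683, 0.73, 0.001]
wrist_force: [0.6, -0.0, 2.3]
finger_gap: -0.0001
t: 57.52
ee_pos: [0.4276, 0.0772, 0.23]
tcp_rot: [0.001, 0.683, 0.73, 0.001]
wrist_force: [3.3, 0.3, 4.8]
finger_gap: 0.0001
```

```bash
python3 -m crank '[0,0,0,0,0,0.07,1, 0,0,0,0,0,0,1]';python3 -m crank '[0,0,0,0,0,0.07,1, 0,0,0,0,0,0,1]'
```

```text
t: 57.78
ee_pos: [0.4277, 0.0772, 0.229]
tcp_rot: [0.0, 0.683, 0.73, 0.001]
wrist_force: [-3.6, -1.1, 29.7]
finger_gap: 0.0001
t: 58.02
ee_pos: [0.4278, 0.077, 0.2284]
tcp_rot: [0.0, 0.683, 0.73, 0.002]
wrist_force: [-10.9, -2.5, 64.5]
finger_gap: -0.0002
```

Bottomed out firmly (force rose to 64 N at a standstill). Back off and check.

```bash
python3 -m crank '[0,0,0,0,0,-0.5,1, 0,0,0,0,0,-1,1, 0,0,0,0,0,-1,1, 0,0,0,0,0,-1,1, 0,0,0,0,0,-1,1]';python3 -m crank '[0,0,0,0,-1,-1,1, 0,0,0,1,-0.5,-0.5,1, 0,0,0,0.5,0,0,1, 0,0,0,0,0,0,1, 0,0,0,0,0,0,1]';python3 - <<'E'
from h import *
go(.426,.077,.075,.068)
s=ctrl.get_image('scene');zoom('scene',260,110,460,290,4,'pics/k2.png',s)
t=ctrl.get_image('top');zoom('top',150,100,370,280,3.5,'pics/k3.png',t)
hsv=cv2.cvtColor(t,cv2.COLOR_BGR2HSV)
m=cv2.inRange(hsv,(15,80,60),(35,255,255));m[:168]=0;m[190:]=0;m[:,:268]=0;m[:,362:]=0
ys,xs=np.nonzero(m);P=np.array([onz("top",a,b,.157)[:2] for a,b in zip(xs,ys)],np.float32);print(cv2.fitLine(P,cv2.DIST_HUBER,0,.01,.01).ravel())
for n,lo,hi in(("brass",(15,80,100),(28,255,255)),("red",(0,150,80),(8,255,255))):
    for c,st,_ in blobs(t,lo,hi,50):
        if 150<c[0]<215 and 125<c[1]<280: print(n,c.round(1),onz("top",*c,.018).round(3))
E
```

```text
t: 58.65
ee_pos: [0.4262, 0.077, 0.3611]
tcp_rot: [-0.0, 0.683, 0.73, -0.001]
wrist_force: [1.4, -0.2, 0.2]
finger_gap: -0.0003
t: 59.28
ee_pos: [0.3792, 0.1183, 0.4045]
tcp_rot: [-0.0, 0.683, 0.73, -0.001]
wrist_force: [0.1, -0.8, 0.3]
finger_gap: 0.0002
t 59.27 tcp [0.3792 0.1183 0.4045] q7 -0.34 gap 0.0002 F [ 0.1 -0.8  0.3]
 turn [-0.01  0.01 -0.02]  shift now-axes [-1.47  1.47  5.82]  final-axes [-1.48  1.46  5.82]
[ 0.0706611  -0.99750036  0.5878401  -0.03797952]
brass [175.2 227.7] [0.453 0.35  0.018]
brass [196.4 228.6] [0.451 0.29  0.018]
brass [174.1 249. ] [0.393 0.351 0.018]
brass [194.9 249.7] [0.392 0.292 0.018]
red [183.9 163.3] [0.637 0.333 0.018]
```

View pics/k2.png

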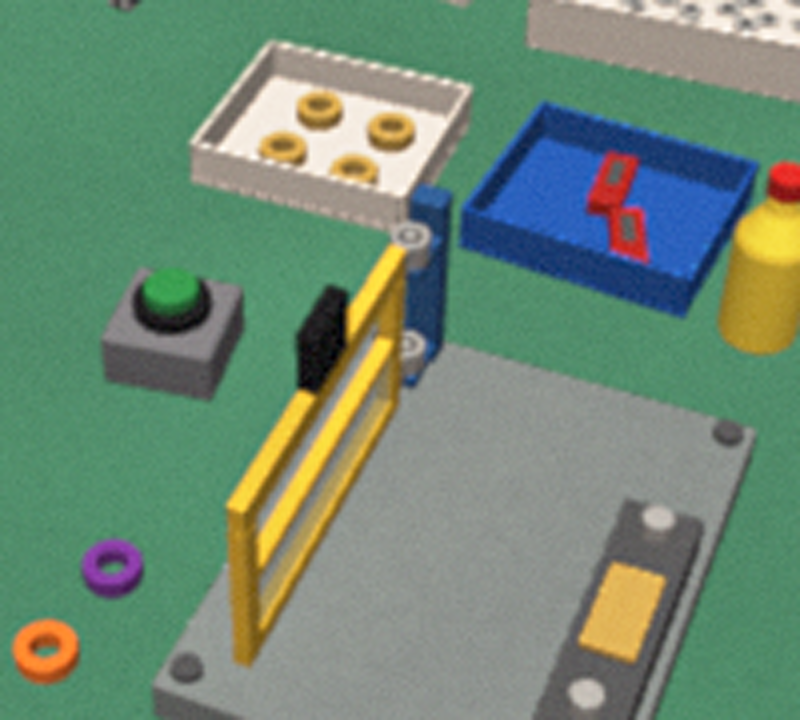

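View pics/k3.png

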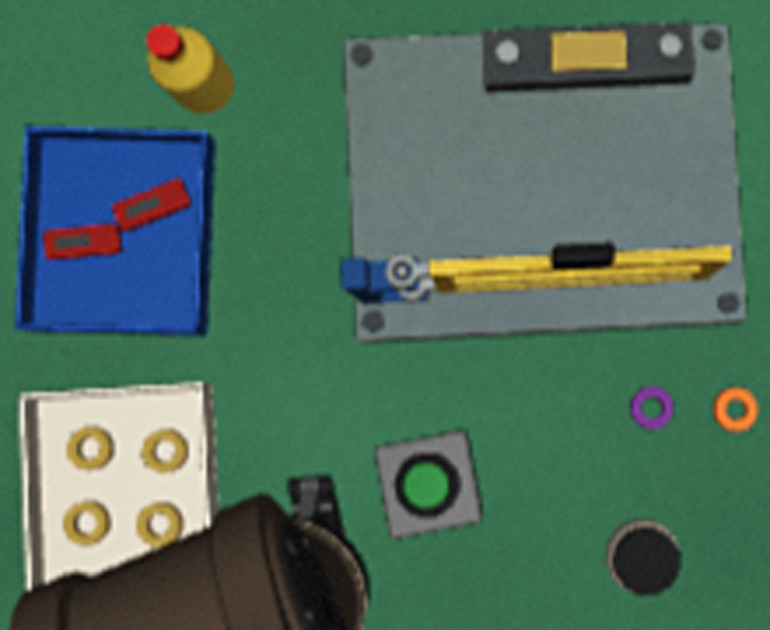

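```bash
python3 -c "
from plant import ctrl
print(ctrl.job_done())"
```

```text
the job is handed in; nothing more can be done
None
```

I finished all the steps in order and handed the job in at about t = 59 s. The hand-in reports no verdict, so what follows is from my own last checks.

- **Bed cleared:** All four brass washers lie in the white tray and both red clamp bars in the blue tray. One clamp bar turned a little after I placed it, but it still lies flat inside the tray.
- **Gate:** The gate came off the hooks and went down over both pins. I felt it seat: the wrist force rose to about 9 N at the expected height. After I let go it stood upright, with both knuckles over their pins. It is lined up with the bed's front: its yaw is 0.071 rad and the bed's is about 0.068 rad.
- **Button:** I pressed the button after the gate was let go, until it stopped moving. At 64 N the wrist force was more than bottoming it out needed, but within the 120 N limit. The tool went down about 5 mm from the first contact reading. I could not read the button's travel directly.
- **Bystanders and robot:** In the pictures the oil bottle, grease jar and wrench look unmoved. The arm ended clear of everything.

No check failed. The two cameras disagreed by about 2–3 mm on some points, so I set the gate by its position relative to the pins.

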